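# Refill the detergent bin from the tablet tray

## Robot

A 6-joint arm with a two-finger parallel gripper is mounted at the origin on the work surface. World frame = base frame: x ahead of the robot, y to its left, z up, the work surface at z = 0. Lengths are in m, angles in rad, forces in N, time in s.
With the tool pointing down it reaches from about 0.325 to 0.75 m from the base axis. Payload 7.6 kg.
Tool frame: the origin (TCP) lies midway between the tips of the shut fingers; the grasp point (between the pads) lies behind it (r.pinch_z is the z of the grasp point in the tool frame, in m); z points along the fingers, y is the line along which they close (so a half turn about z gives the same grasp; the last joint's range is limited). The gripper opens to 85 mm and grips with 20 to 120 N. Pads are 22 mm wide; open, the fingers measure 114 mm over their backs; the gripper's body (76 mm by 85 mm) begins 54 mm behind the grasp point. The pads swing forward as they close: fully open they stand 13 mm farther back than shut.
Start: joints at [1.098, 0.052, 1.401, -0, 1.689, -0.07], TCP at [0.206, 0.483, 0.206] pointing down, gripper open.
Joint ranges: [-2.9, 2.9], [-0.91, 2.17], [0.12, 2.37], [-1.06, 4.2], [0.26, 2.73], [-2.93, 2.93]. Speed limits (rad/s): [2.57, 2.57, 3.01, 3.14, 3.14, 3.14].

## Interface

Orientations are given as [roll, pitch, yaw] about the fixed x, y, z axes, in that order (R = Rz(yaw) Ry(pitch) Rx(roll)).
In Python, from rig import r gives the robot as it stands. The module is installed in compiled form; this text tells all that it offers.
- The arm moves only by the tool servo_tool, never from a script. Its argument "motion" is a list of rows, each an object of numbers: "fingers": the closure, from -1 (fully open) to 1 (shut), so that 0 is half open; "tx", "ty", "tz": the shift along the tool's x, y, z scaled (see below); "rx", "ry", "rz": the turn, a rotation vector about the tool's x, y, z scaled (see below). In form: [{"fingers": .., "tx": .., "ty": .., "tz": .., "rx": .., "ry": .., "rz": ..}, ...]. A call has 1 to 20 rows; each row shifts and turns the commanded pose from where the row before left it, along the tool's axes as they then stand; what a row does not reach is not made up. The controller multiplies each number of a shift by 0.25 m and each number of a turn by pi rad. A row lasts 1/10 s, in which the tool goes at most 50 mm and 8.59 degrees, less where a joint would pass 70% of its speed; a pose out of reach is approached as far as the arm can. A call with a number of a shift or a turn outside -1 to 1 is refused whole. A call with a gripper value outside its range is refused whole. The fingers move at their own pace and stop on an object; "newtons" is the grip in N (left out, the last holds). Time passes only in rows, so rows that do not move let the fingers close. It gives the time, the measured TCP pose, the force, the opening and the grip force at its end, in the units of the state.
- r.get_obs(): the state, without advancing time (a new reading comes with each control period).
- r.grab_frame(name): name is "side" or "top" or "wrist"; returns a dict with "pixels" (480x640x3 uint8, red, green, blue), "fx", "fy", "cx", "cy" (pixels), "k1" (the pictures are not rectified: a ray, as slopes to the right and down, at radius r is drawn at 1 + k1 r^2 times it, then the intrinsics apply), "R" (3x3) and "t" (3): a world point X has camera coordinates R X + t. Camera axes: x right, y down, z forward; pixel columns grow to the right and rows downward; lengths in m; the calibration is good to about 2 mm. A picture is of the moment at which its call begins. There is no depth.
- r.hand_in(): hands the job in; it is judged then, once.
The state is a dict: "time_s": time; "q": joint angles; "dq": joint speeds; "joint_efforts": joint torques, N m; "position": TCP position; "tool_rot": TCP orientation; "contact_force": force on the tool from outside, world axes, zero at the start; "ft_torque": the same for the moment, N m; "finger_gap": finger opening in m; "gripper_force": force on a finger pad.
Only numpy, scipy, OpenCV 4.12 (cv2) and the standard library are available. Lean on these libraries where they do the work, as an engineer would, in place of code of your own. Each camera call takes 0.05 s, during which the arm holds its last target. There are 200 camera calls.

## Task

A blue tray of detergent tablets has been left standing on the lid of the white detergent bin (its lid is grey), the tray's yellow end grip up against the bin's back panel. Lift the tray off by its grey bridge handle and stand it on the black rubber mat, open the lid until it leans back on its panel, then take the tray by its yellow end grip and tip all six tablets into the bin without spilling any. Stand the empty tray back on the mat and lower the lid shut without letting it drop, leaving the bottle, the cup and the peg basket alone.

Things in the scene. Friction and masses are not known exactly. Their poses are not given: they have to be found in the camera images.
- tray: Blue plastic tray, floor 170 x 120 mm, 3 mm thick, 0.2-0.33 kg empty. Origin: centre of underside; z up, x lengthwise. The +x end is open (pouring end, no wall); 3 mm walls 25 mm high on the other sides. Grey bridge handle from side to side over the middle, yellow end grip at -x. Highest point 82 mm. Starts on the shut bin lid, its x along the bin's -x.
- tray_bridge (a point): Middle of the bridge bar: straight, flat-sided, along the tray's y, 12 mm thick (tray x), 14 mm high, at (-10, 0, 75) mm in the tray frame, near the balance point; 118 mm free between its posts, 65 mm clear below it to the tray floor. Axes as the tray's.
- tray_grip (a point): Grip point of the yellow end plate, 8 mm thick, 90 mm wide (tray y), 55 mm long, rising from the back wall and leaning outwards 30 deg from vertical (along (-0.5, 0, 0.866) in tray axes). In mid-thickness, 22 mm short of the upper edge, at (-101.5, 0, 50.6) mm in the tray frame; axes as the tray's. At the start under 12 mm are free behind it, too little for a finger.
- tray_lip (a point): Middle of the lower edge of the open pouring end, at (85, 0, 0) mm in the tray frame.
- bin: White steel bin fixed to the counter. Origin: centre of the box's underside; z up, +x towards its back panel, -x its front. Box 190 (x) by 184 mm (y), rim 100 mm high, walls and floor 5 mm, open inside. Back panel: front face at x = 98 mm at rim height, leaning back 10 deg, 184 mm wide, top 218 mm above the counter. Yaw 1.27 to 1.87 rad: the front faces the robot's right.
- lid (a joint): Angle of the grey lid, rad: 0 shut (flat on the rim), 1.75 fully open, leaning on the back panel. Lid 185 mm long, 186 mm wide, 8 mm thick, its top 108.5 mm above the counter when shut, 0.35 kg, hinge almost free: it falls shut below about 1.57 rad and falls open above.
- lid_handle (a point): Middle of the lid's round steel pull bar, 12 mm in diameter, 100 mm long along the bin's y, 40 mm out in front of the lid's edge on an arm at each end (34 mm free gap); 101.5 mm above the counter when shut. Moves with the lid, 225 mm from the hinge line.
- lid_hinge (a point): On the lid's hinge line (along the bin's y), at (90, 0, 100.5) mm in the bin frame. Opening lifts the bar from the bin's -x side up and over towards its +x side.
- mat: Black ribbed rubber mat lying on the counter, 200 mm (x) by 280 mm (y), 3 mm thick. Origin: centre of its underside.
- tablet0: Detergent tablet, white with a green top layer, 36 x 28 x 16 mm, 25 g. Origin: centre of its underside when upright. Starts lying on the tray floor. Begins to slide on the tray at a slope of about 26 to 36 degrees.
- tablet1: Detergent tablet, white with a green top layer, 36 x 28 x 16 mm, 25 g. Origin: centre of its underside when upright. Starts lying on the tray floor. Begins to slide on the tray at a slope of about 26 to 36 degrees.
- tablet2: Detergent tablet, white with a green top layer, 36 x 28 x 16 mm, 25 g. Origin: centre of its underside when upright. Starts lying on the tray floor. Begins to slide on the tray at a slope of about 26 to 36 degrees.
- tablet3: Detergent tablet, white with a green top layer, 36 x 28 x 16 mm, 25 g. Origin: centre of its underside when upright. Starts lying on the tray floor. Begins to slide on the tray at a slope of about 26 to 36 degrees.
- tablet4: Detergent tablet, white with a green top layer, 36 x 28 x 16 mm, 25 g. Origin: centre of its underside when upright. Starts lying on the tray floor. Begins to slide on the tray at a slope of about 26 to 36 degrees.
- tablet5: Detergent tablet, white with a green top layer, 36 x 28 x 16 mm, 25 g. Origin: centre of its underside when upright. Starts lying on the tray floor. Begins to slide on the tray at a slope of about 26 to 36 degrees.
- stain_bottle: White bottle with red cap, 64 mm in diameter, 180 mm high, a bystander. Origin: centre of its underside.
- dosing_cup: Orange dosing cup, 66 mm across, 55 mm high, a bystander. Origin: centre of its underside.
- peg_basket: Green basket of wooden clothes pegs, 110 x 100 x 50 mm, a bystander. Origin: centre of its underside.

How it is judged:
By the outcome, as a careful person would: the job done as asked, in the order asked, and still so for the second after the job is handed in, with the robot touching nothing.
It also fails if it takes over 72 s, if anything falls off the work surface, if the arm or the gripper's body presses on something with over 40 N, if the wrist force passes 120 N, or if a joint passes its speed limit or range.

## Working session

There is one attempt and no reset: what is moved stays moved. The work goes in short steps, Python scripts to look and compute and a tool call to move; the robot and the scene stay as the last step left them, time stands still between calls to the robot, and variables do not carry over. Pictures are saved under pics/ and viewed, at most 10 in all, crops included, and the job is handed in when it is done.

Besides the shell and the picture viewer there is one more tool, called after "Request:" as name([rows], argument=value, ...), one row to a line, values as JSON. servo_tool: Moves the arm, as the interface text tells. Shifts and turns lie within -1 to 1; 1 stands for 0.25 m of shift or pi rad of turn. Its arguments: {"type":"object","properties":{"motion":{"type":"array"},"newtons":{"type":"number"}},"required":["motion"]}

```bash
mkdir -p pics
cat > h.py <<'E'
import numpy as np, cv2
from rig import r
from scipy.spatial.transform import Rotation as Rn
def snap(n,f):
    d=r.grab_frame(n); cv2.imwrite('pics/%s.png'%f,d['pixels'][:,:,::-1]); np.save('pics/%s.npy'%f,{k:d[k] for k in d if k!='pixels'},allow_pickle=True)
def load(f): return np.load('pics/%s.npy'%f,allow_pickle=True).item()
def p2w(f,u,v,z):
    d=load(f); K=np.array([[d['fx'],0,d['cx']],[0,d['fy'],d['cy']],[0,0,1.]])
    p=cv2.undistortPoints(np.array([[[u,v]]],float),K,np.array([d['k1'],0,0,0.]))[0,0]
    R=np.array(d['R']);t=np.array(d['t']);c=-R.T@t;w=R.T@np.array([p[0],p[1],1]);return c+w*(z-c[2])/w[2]
def w2p(f,X):
    d=load(f); K=np.array([[d['fx'],0,d['cx']],[0,d['fy'],d['cy']],[0,0,1.]])
    return cv2.projectPoints(np.array(X,float).reshape(-1,1,3),cv2.Rodrigues(np.array(d['R']))[0],np.array(d['t'],float),K,np.array([d['k1'],0,0,0.]))[0][:,0]
E
python3 - <<'E'
from h import *
print(r.get_obs()); print(r.pinch_z)
for n in ('side','top','wrist'):
    snap(n,n+'0'); d=load(n+'0'); print(n,-np.array(d['R']).T@np.array(d['t']),d['fx'],d['k1'])
E
```

```text
{'time_s': 0.0, 'q': array([ 1.09775918e+00,  5.28379028e-02,  1.40170317e+00, -1.91667988e-05,
        1.68859082e+00, -7.03374152e-02]), 'dq': array([-0.00060953,  0.0011107 , -0.00017543,  0.00092034,  0.00198249,
       -0.00040231]), 'joint_efforts': array([ 1.78382899e-03, -3.81680703e+01, -3.60179043e+01,  2.47109188e-05,
        6.40090278e-03, -2.37444709e-05]), 'position': array([0.20560104, 0.48270798, 0.20518274]), 'tool_rot': array([-3.14005588e+00, -8.91863628e-05,  2.73889061e+00]), 'contact_force': array([-0.18786077,  0.16112481,  0.59644727]), 'ft_torque': array([-0.02131682,  0.01286144, -0.06657106]), 'gripper_force': 0.0, 'finger_gap': 0.08562093594455084}
-0.0187
side [0.16792006 0.46551363 0.86773604] 449.0278344881263 -0.02192617527763628
top [ 0.55268259 -0.00977595  1.33252616] 602.968627497293 -0.1680431131684175
wrist [0.14358811 0.51073944 0.37397242] 358.856242994337 -0.02098632142127688
```

View pics/top0.png

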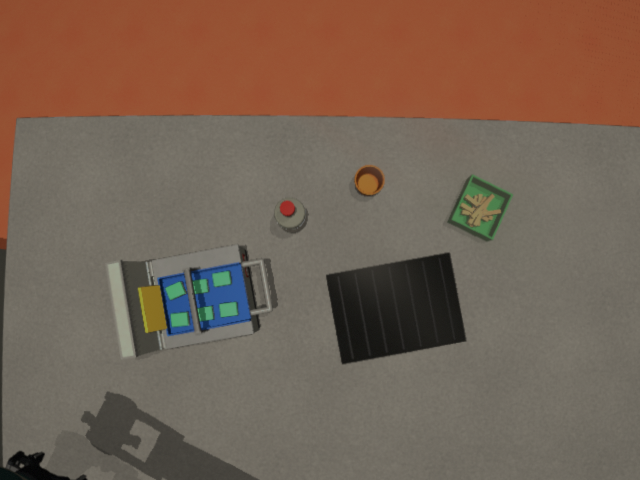

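View pics/side0.png

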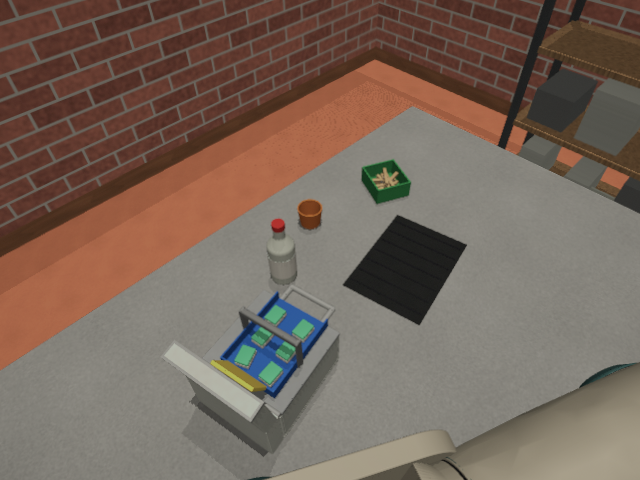

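The top view shows the bin at about (190,305) px, with the tray's bridge at (193,300), the lid bar at (262,287) and the mat's corners at (327,274), (450,254), (466,341), (342,362). The side view agrees. I'll enlarge the bin.

Run:
```python
from h import *
a=cv2.imread('pics/top0.png')[235:370,95:285]; cv2.imwrite('pics/c1.png',cv2.resize(a,None,fx=4.2,fy=4.2,interpolation=cv2.INTER_CUBIC))
a=cv2.imread('pics/side0.png')[270:460,150:360]; cv2.imwrite('pics/c2.png',cv2.resize(a,None,fx=3,fy=3,interpolation=cv2.INTER_CUBIC))
```

```text
(no output)
```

View pics/c1.png

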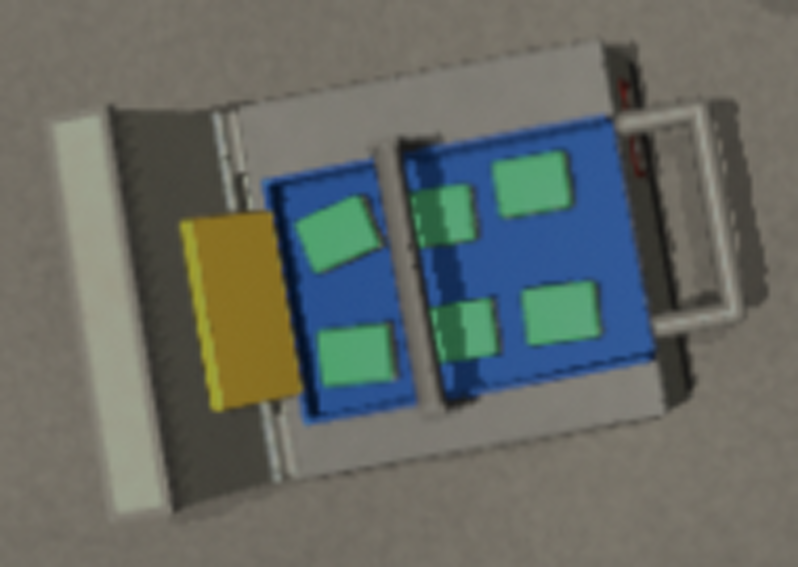

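View pics/c2.png

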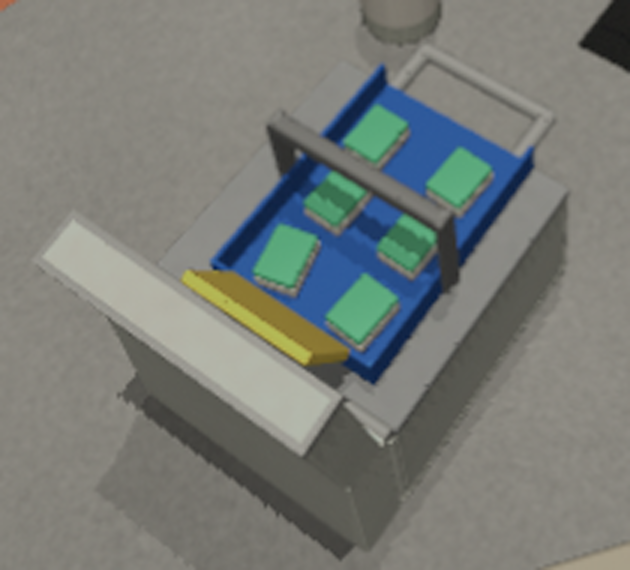

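Run:
```python
from h import *
from scipy.optimize import least_squares
T=lambda u,v:('top0',u/4.2+95,v/4.2+235); S=lambda u,v:('side0',u/3+150,v/3+270)
B=[((-95,-93,108.5),T(605,42)),((-95,93,108.5),T(665,412)),((-135,-50,101.5),T(701,110)),((-135,50,101.5),T(735,315)),
((118.8,-92,218),T(108,107)),((118.8,92,218),T(170,510)),((-95,93,108.5),S(567,195)),((-135,-50,101.5),S(430,50)),((-135,50,101.5),S(550,118)),((118.8,-92,218),S(75,215)),((118.8,92,218),S(340,400))]
Y=[((85,60,25),T(612,118)),((85,-60,25),T(655,355)),((-85,60,25),T(265,180)),((-85,-60,25),T(308,420)),((-10,0,82),T(410,276)),
((85,60,25),S(383,67)),((85,-60,25),S(533,150)),((-85,60,25),S(215,262)),((-85,-60,25),S(375,375))]
def fit(F,z,x0):
    def res(p):
        c,s=np.cos(p[2]),np.sin(p[2]);o=[]
        for L,(f,u,v) in F:
            L=np.array(L)/1e3;o+=list(w2p(f,[p[0]+c*L[0]-s*L[1],p[1]+s*L[0]+c*L[1],z+L[2]])[0]-[u,v])
        return np.array(o)
    q=least_squares(res,x0,loss='soft_l1');print(q.x.round(4));print(res(q.x).reshape(-1,2).round(1).tolist())
fit(B,0,[.45,.3,1.6]);fit(Y,.1085,[.45,.3,-1.5])
m=[p2w('top0',*p,.003)[:2] for p in [(327,274),(450,254),(466,341),(342,362)]];print(np.round(m,3),np.mean(m,0))
for n,p,z in [('bottle',(288,208),.18),('cup',(369,174),.055),('basket',(481,207),.05)]: print(n,p2w('top0',*p,z).round(3))
```

```text
[0.5337 0.2492 1.7657]
[[-0.7, -0.4], [0.4, 1.6], [-0.5, 0.9], [-0.2, 0.3], [-0.4, 0.1], [0.0, 0.5], [1.5, -2.1], [-0.6, 0.4], [-0.4, 0.2], [-0.3, -1.7], [-0.2, -1.1]]
[ 0.5292  0.2376 -1.3606]
[[-1.2, -0.6], [-0.4, 2.2], [-0.4, 0.6], [-0.2, 2.1], [-0.2, 0.6], [0.2, -1.9], [1.1, -1.5], [-1.1, -0.6], [-0.6, -2.8]]
[[ 0.59  -0.008]
 [ 0.638 -0.28 ]
 [ 0.446 -0.318]
 [ 0.397 -0.044]] [ 0.51783666 -0.16262678]
bottle [0.711 0.069 0.18 ]
cup [ 0.804 -0.095  0.055]
basket [ 0.738 -0.339  0.05 ]
```

Request:
servo_tool([
  {"fingers": -1, "tz": -0.076, "rz": -0.039},
  {"fingers": -1, "tz": -0.076, "rz": -0.039},
  {"fingers": -1, "tz": -0.076, "rz": -0.039},
  {"fingers": -1, "tz": -0.076, "rz": -0.039},
  {"fingers": -1, "tz": -0.076, "rz": -0.039},
  {"fingers": -1, "tx": -0.106, "ty": -0.119},
  {"fingers": -1, "tx": -0.106, "ty": -0.119},
  {"fingers": -1, "tx": -0.106, "ty": -0.119},
  {"fingers": -1, "tx": -0.106, "ty": -0.119},
  {"fingers": -1, "tx": -0.106, "ty": -0.119},
  {"fingers": -1, "tx": -0.106, "ty": -0.119},
  {"fingers": -1, "tx": -0.106, "ty": -0.119},
  {"fingers": -1, "tx": -0.106, "ty": -0.119},
  {"fingers": -1, "tx": -0.106, "ty": -0.119},
  {"fingers": -1, "tx": -0.106, "ty": -0.119},
], newtons=60)

```text
schema error: expected keys fingers, tx, ty, tz, rx, ry, rz
```

```bash
cat >> h.py <<'E'
def tool(): o=r.get_obs(); return np.array(o['position']),Rn.from_euler('xyz',o['tool_rot']).as_matrix(),o
def togo(P,Rt=None):
    "units of motion from the present pose to TCP P, rot Rt (shift in present tool axes)"
    p,R,o=tool(); s=(R.T@(np.array(P)-p)/.25).round(3); print('shift',s,'turn',(Rn.from_matrix(R.T@Rt).as_rotvec()/np.pi).round(4) if Rt is not None else '', 'q',o['q'].round(2),'gap',round(o['finger_gap'],4),'F',o['contact_force'].round(1),'t',o['time_s'])
E
python3 - <<'E'
from h import *
togo([.527,.2474,.165],Rn.from_euler('xyz',[np.pi,0,3.3517]).as_matrix()); print(tool()[0])
snap('wrist','w1')
# predicted bridge ends & lid bar in wrist view
c,s=np.cos(-1.3606),np.sin(-1.3606)
f=lambda x,y,z:(.5292+c*x-s*y,.2376+s*x+c*y,.1085+z)
X=[f(-.01,-.059,.082),f(-.01,.059,.082),f(-.01,0,.082),f(.085,.06,.025),f(.085,-.06,.025)]
im=cv2.imread('pics/w1.png')
for p in w2p('w1',X): cv2.drawMarker(im,tuple(int(v) for v in p),(0,0,255),0,14,1)
cv2.imwrite('pics/w1m.png',im)
E
```

```text
shift [-1.552 -0.362  0.162] turn [-4.000e-04 -1.000e-04 -1.951e-01] q [ 1.1   0.05  1.4  -0.    1.69 -0.07] gap 0.0853 F [ 0.1  0.3 -0.2] t 0.15
[0.20565959 0.48277212 0.20539348]
```

View pics/w1m.png

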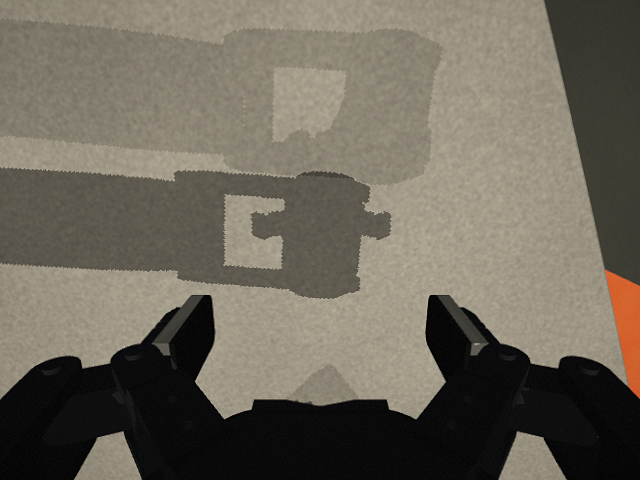

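The move was refused because every row needs all the keys, so this wrist view only shows bare counter and the fingers at (200,330) and (440,330). I'll resend it with full rows.

Request:
servo_tool([
  {"fingers": -1, "tx": 0, "ty": 0, "tz": -0.076, "rx": 0, "ry": 0, "rz": -0.039},
  {"fingers": -1, "tx": 0, "ty": 0, "tz": -0.076, "rx": 0, "ry": 0, "rz": -0.039},
  {"fingers": -1, "tx": 0, "ty": 0, "tz": -0.076, "rx": 0, "ry": 0, "rz": -0.039},
  {"fingers": -1, "tx": 0, "ty": 0, "tz": -0.076, "rx": 0, "ry": 0, "rz": -0.039},
  {"fingers": -1, "tx": 0, "ty": 0, "tz": -0.076, "rx": 0, "ry": 0, "rz": -0.039},
  {"fingers": -1, "tx": -0.106, "ty": -0.119, "tz": 0, "rx": 0, "ry": 0, "rz": 0},
  {"fingers": -1, "tx": -0.106, "ty": -0.119, "tz": 0, "rx": 0, "ry": 0, "rz": 0},
  {"fingers": -1, "tx": -0.106, "ty": -0.119, "tz": 0, "rx": 0, "ry": 0, "rz": 0},
  {"fingers": -1, "tx": -0.106, "ty": -0.119, "tz": 0, "rx": 0, "ry": 0, "rz": 0},
  {"fingers": -1, "tx": -0.106, "ty": -0.119, "tz": 0, "rx": 0, "ry": 0, "rz": 0},
  {"fingers": -1, "tx": -0.106, "ty": -0.119, "tz": 0, "rx": 0, "ry": 0, "rz": 0},
  {"fingers": -1, "tx": -0.106, "ty": -0.119, "tz": 0, "rx": 0, "ry": 0, "rz": 0},
  {"fingers": -1, "tx": -0.106, "ty": -0.119, "tz": 0, "rx": 0, "ry": 0, "rz": 0},
  {"fingers": -1, "tx": -0.106, "ty": -0.119, "tz": 0, "rx": 0, "ry": 0, "rz": 0},
  {"fingers": -1, "tx": -0.106, "ty": -0.119, "tz": 0, "rx": 0, "ry": 0, "rz": 0},
  {"fingers": -1, "tx": 0, "ty": 0, "tz": 0, "rx": 0, "ry": 0, "rz": 0},
  {"fingers": -1, "tx": 0, "ty": 0, "tz": 0, "rx": 0, "ry": 0, "rz": 0},
], newtons=60)

```text
time_s: 1.9
position: [0.5273, 0.2467, 0.3003]
tool_rot: [3.142, -0.001, -2.933]
contact_force: [0.0, 0.6, 0.1]
finger_gap: 0.0855
gripper_force: 0.0
```

Run:
```python
from h import *
togo([.527,.2474,.165],Rn.from_euler('xyz',[np.pi,0,3.3517]).as_matrix()); print(tool()[0])
snap('wrist','w1')
c,s=np.cos(-1.3606),np.sin(-1.3606)
f=lambda x,y,z:(.5292+c*x-s*y,.2376+s*x+c*y,.1085+z)
X=[f(-.01,-.059,.082),f(-.01,.059,.082),f(-.01,0,.082),f(.085,.06,.025),f(.085,-.06,.025)]
X+=[(.5337-.135*np.cos(1.7657)-y*np.sin(1.7657),.2492-.135*np.sin(1.7657)+y*np.cos(1.7657),.1015) for y in (-.05,.05)]
im=cv2.imread('pics/w1.png')
for p in w2p('w1',X): cv2.drawMarker(im,tuple(int(v) for v in p),(0,0,255),0,14,1)
cv2.imwrite('pics/w1n.png',im)
```

```text
shift [-0.     0.003  0.541] turn [ 0.     -0.0004 -0.0006] q [ 0.37  0.22  1.03  0.    1.89 -1.41] gap 0.0855 F [0.  0.6 0.1] t 1.9
[0.52728255 0.24666408 0.30029831]
```

View pics/w1n.png

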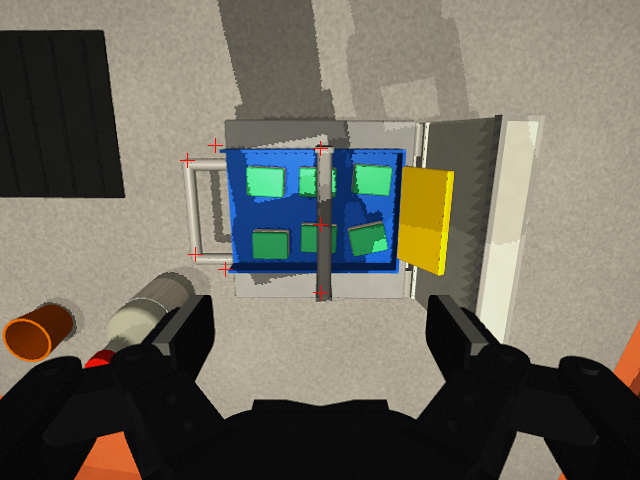

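The bridge runs from (324,148) to (324,298), about 3 mm panelwards of my markers at x=320. I'll correct for that, descend and grip.

Request:
servo_tool([
  {"fingers": -0.6, "tx": 0, "ty": 0.012, "tz": 0.09, "rx": 0, "ry": 0, "rz": 0},
  {"fingers": -0.6, "tx": 0, "ty": 0, "tz": 0.13, "rx": 0, "ry": 0, "rz": 0},
  {"fingers": -0.6, "tx": 0, "ty": 0, "tz": 0.13, "rx": 0, "ry": 0, "rz": 0},
  {"fingers": -0.6, "tx": 0, "ty": 0, "tz": 0.1, "rx": 0, "ry": 0, "rz": 0},
  {"fingers": -0.6, "tx": 0, "ty": 0, "tz": 0.09, "rx": 0, "ry": 0, "rz": 0},
  {"fingers": -0.6, "tx": 0, "ty": 0, "tz": 0, "rx": 0, "ry": 0, "rz": 0},
  {"fingers": 0.3, "tx": 0, "ty": 0, "tz": 0, "rx": 0, "ry": 0, "rz": 0},
  {"fingers": 0.5, "tx": 0, "ty": 0, "tz": 0, "rx": 0, "ry": 0, "rz": 0},
  {"fingers": 0.7, "tx": 0, "ty": 0, "tz": 0, "rx": 0, "ry": 0, "rz": 0},
  {"fingers": 1, "tx": 0, "ty": 0, "tz": 0, "rx": 0, "ry": 0, "rz": 0},
  {"fingers": 1, "tx": 0, "ty": 0, "tz": 0, "rx": 0, "ry": 0, "rz": 0},
  {"fingers": 1, "tx": 0, "ty": 0, "tz": 0, "rx": 0, "ry": 0, "rz": 0},
  {"fingers": 1, "tx": 0, "ty": 0, "tz": 0, "rx": 0, "ry": 0, "rz": 0},
], newtons=60)

```text
time_s: 3.25
position: [0.5264, 0.2501, 0.166]
tool_rot: [3.142, 0.0, -2.932]
contact_force: [0.2, -1.2, 0.2]
finger_gap: -0.0002
gripper_force: 0.0
```

Run:
```python
from h import *
snap('side','s2'); snap('wrist','w2'); print(r.get_obs()['finger_gap'])
a=cv2.imread('pics/s2.png')[240:480,130:400]; b=cv2.imread('pics/w2.png')[90:400,120:520]
a=cv2.resize(a,(400,356)); b=cv2.resize(b,(400,310)); o=np.zeros((356,800,3),np.uint8);o[:,:400]=a;o[:310,400:]=b;cv2.imwrite('pics/m2.png',o)
```

```text
-0.00030793183879663995
```

View pics/m2.png

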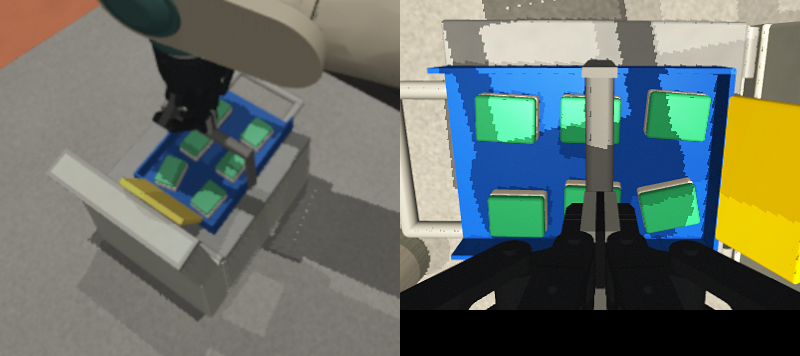

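Run:
```python
from h import *
p,R,o=tool(); 
a=cv2.imread('pics/w2.png'); 
X=[p, p-R[:,2]*.0187, p-R[:,2]*.0187+R[:,0]*.011,p-R[:,2]*.0187-R[:,0]*.011]
print(w2p('w2',X).round(1))
b=cv2.imread('pics/s2.png'); print(w2p('s2',X).round(1))
A=cv2.resize(a[230:400,230:410],(480,453),interpolation=cv2.INTER_CUBIC); B=cv2.resize(b[250:400,200:315],(320,417),interpolation=cv2.INTER_CUBIC)
o=np.zeros((453,800,3),np.uint8);o[:,:480]=A;o[:417,480:]=B;cv2.imwrite('pics/m3.png',np.clip(o*1.6,0,255).astype(np.uint8))
```

```text
[[319.1 275.8]
 [319.  291.2]
 [319.  268.4]
 [319.1 313.1]]
[[270.3 333.3]
 [269.3 327.8]
 [274.3 330.8]
 [264.2 324.8]]
```

View pics/m3.png

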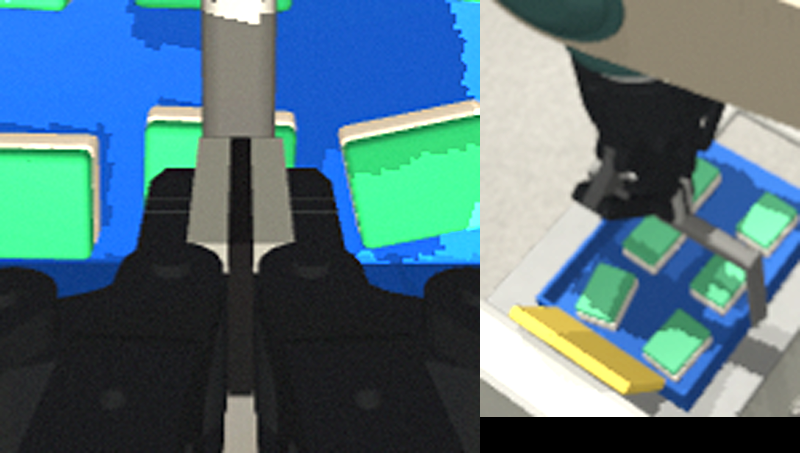

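The enlarged wrist view shows grey pads around (240,190) with a dark seam, ending the visible bar at y=138. It's unclear whether the bar is between them, and the gap reads 0. A small lift should show whether the tray's weight comes with it.

Request:
servo_tool([
  {"fingers": 1, "tx": 0, "ty": 0, "tz": -0.02, "rx": 0, "ry": 0, "rz": 0},
  {"fingers": 1, "tx": 0, "ty": 0, "tz": -0.02, "rx": 0, "ry": 0, "rz": 0},
  {"fingers": 1, "tx": 0, "ty": 0, "tz": 0, "rx": 0, "ry": 0, "rz": 0},
  {"fingers": 1, "tx": 0, "ty": 0, "tz": 0, "rx": 0, "ry": 0, "rz": 0},
], newtons=60)

```text
time_s: 3.75
position: [0.5264, 0.2502, 0.1764]
tool_rot: [3.141, 0.001, -2.932]
contact_force: [0.3, -0.1, 0.1]
finger_gap: 0.0001
gripper_force: 0.0
```

Run:
```python
from h import *
p,R,o=tool(); print({k:np.round(o[k],4).tolist() for k in o}); print(r.pinch_z)
snap('wrist','w3'); snap('side','s3'); snap('top','t3')
def yb(f,lo,hi):
    im=cv2.cvtColor(cv2.imread('pics/%s.png'%f),cv2.COLOR_BGR2HSV); m=cv2.inRange(im,lo,hi); ys,xs=np.nonzero(m); return xs.mean().round(2),ys.mean().round(2),len(xs)
for f in ('w2','w3','s2','s3'): print(f,'yellow',yb(f,(20,140,60),(35,255,255)),'blue',yb(f,(105,150,40),(125,255,255)))
```

```text
{'time_s': 3.75, 'q': [0.3803, 0.2248, 1.2703, 0.0001, 1.6458, -1.4003], 'dq': [-0.0003, 0.0068, 0.01, -0.0011, -0.0024, -0.0], 'joint_efforts': [0.0012, -45.2768, -36.2129, 0.0, 0.0099, 0.0001], 'position': [0.5264, 0.2502, 0.1764], 'tool_rot': [3.1414, 0.0007, -2.9318], 'contact_force': [0.2596, -0.0726, 0.0522], 'ft_torque': [0.038, -0.0066, -0.0278], 'gripper_force': 0.0, 'finger_gap': 0.0001}
-0.0187
w2 yellow (np.float64(492.14), np.float64(271.04), 16264) blue (np.float64(303.04), np.float64(238.93), 27053)
w3 yellow (np.float64(483.11), np.float64(264.27), 14435) blue (np.float64(303.97), np.float64(239.29), 26102)
s2 yellow (np.float64(240.41), np.float64(376.49), 557) blue (np.float64(275.56), np.float64(346.56), 2395)
s3 yellow (np.float64(240.28), np.float64(376.46), 560) blue (np.float64(275.2), np.float64(345.82), 2461)
```

Request:
servo_tool([
  {"fingers": 1, "tx": 0, "ty": 0, "tz": 0.02, "rx": 0, "ry": 0, "rz": 0},
  {"fingers": 1, "tx": 0, "ty": 0, "tz": 0.02, "rx": 0, "ry": 0, "rz": 0},
  {"fingers": 1, "tx": 0, "ty": 0, "tz": 0.012, "rx": 0, "ry": 0, "rz": 0},
  {"fingers": 1, "tx": 0, "ty": 0, "tz": 0, "rx": 0, "ry": 0, "rz": 0},
], newtons=60)

```text
time_s: 4.3
position: [0.5264, 0.2502, 0.1652]
tool_rot: [3.141, 0.002, -2.932]
contact_force: [-5.5, -2.6, 12.5]
finger_gap: 0.0001
gripper_force: 5.9
```

The shut fingertips touch the bar's top (z≈0.1905) while the TCP reads 0.165. Something is off by about 25 mm, so I'll check the wrist camera's pose against the scene.

Run:
```python
from h import *
from scipy.optimize import least_squares
def W(p,L,z=0):
    c,s=np.cos(p[2]),np.sin(p[2]);L=np.array(L)/1e3;return [p[0]+c*L[0]-s*L[1],p[1]+s*L[0]+c*L[1],z+L[2]]
b=(.5337,.2492,1.7657);t=(.5292,.2376,-1.3606)
F=[(W(b,(-135,50,101.5)),(190,163)),(W(b,(-135,-50,101.5)),(195,258)),(W(b,(118.8,92,218)),(500,118)),(W(b,(-95,93,108.5)),(226,121)),(W(b,(-95,-93,108.5)),(236,297)),
(W(t,(-112.5,-45,69.6),.1085),(453,171)),(W(t,(-112.5,45,69.6),.1085),(442,274)),(W(t,(-85,-60,25),.1085),(404,150)),(W(t,(-85,60,25),.1085),(398,271))]
X=np.array([f[0] for f in F]);U=np.array([f[1] for f in F],float)
d=load('w1');print((w2p('w1',X)-U).round(1).tolist())
K=np.array([[d['fx'],0,d['cx']],[0,d['fy'],d['cy']],[0,0,1.]]);R0=np.array(d['R']);c0=-R0.T@np.array(d['t'])
def res(q,rot=True):
    R=Rn.from_rotvec(q[3:]).as_matrix()@R0 if len(q)>3 else R0
    return (cv2.projectPoints(X,cv2.Rodrigues(R)[0],-R@(c0+q[:3]),K,np.array([d['k1'],0,0,0.]))[0][:,0]-U).ravel()
for n in (3,6):
    q=least_squares(res,np.zeros(n),loss='soft_l1');print('cam shift',q.x.round(4),np.abs(q.fun).mean())
print('claimed cam',c0)
```

```text
[[-2.8, -2.6], [0.1, -3.3], [1.0, -5.6], [-3.4, -5.5], [-3.4, -2.5], [-4.7, -5.0], [-3.4, -2.6], [-1.3, -4.6], [-2.4, -1.5]]
cam shift [-0.0031 -0.0031  0.0018] 1.0738788300260782
cam shift [-0.0008 -0.0089  0.003  -0.0038 -0.0159 -0.0048] 0.9776338460821256
claimed cam [0.46130139 0.23317537 0.46908799]
```

Request:
servo_tool([
  {"fingers": 1, "tx": 0, "ty": 0, "tz": -0.06, "rx": 0, "ry": 0, "rz": 0},
  {"fingers": -0.6, "tx": 0, "ty": 0, "tz": -0.06, "rx": 0, "ry": 0, "rz": 0},
  {"fingers": -0.6, "tx": 0, "ty": 0, "tz": 0, "rx": 0, "ry": 0, "rz": 0},
  {"fingers": -0.6, "tx": 0, "ty": 0, "tz": 0, "rx": 0, "ry": 0, "rz": 0},
  {"fingers": -0.6, "tx": 0, "ty": 0, "tz": 0, "rx": 0, "ry": 0, "rz": 0},
  {"fingers": -0.6, "tx": 0, "ty": 0, "tz": 0.06, "rx": 0, "ry": 0, "rz": 0},
  {"fingers": -0.6, "tx": 0, "ty": 0, "tz": 0.06, "rx": 0, "ry": 0, "rz": 0},
  {"fingers": -0.6, "tx": 0, "ty": 0, "tz": 0.04, "rx": 0, "ry": 0, "rz": 0},
  {"fingers": -0.6, "tx": 0, "ty": 0, "tz": 0, "rx": 0, "ry": 0, "rz": 0},
], newtons=60)

```text
time_s: 5.2
position: [0.525, 0.2497, 0.1497]
tool_rot: [-3.141, -0.005, -2.932]
contact_force: [-0.1, 0.3, 0.2]
finger_gap: 0.0686
gripper_force: 0.0
```

Request:
servo_tool([
  {"fingers": -0.6, "tx": 0, "ty": 0, "tz": 0.03, "rx": 0, "ry": 0, "rz": 0},
  {"fingers": -0.6, "tx": 0, "ty": 0, "tz": 0, "rx": 0, "ry": 0, "rz": 0},
  {"fingers": 0, "tx": 0, "ty": 0, "tz": 0, "rx": 0, "ry": 0, "rz": 0},
  {"fingers": 0.4, "tx": 0, "ty": 0, "tz": 0, "rx": 0, "ry": 0, "rz": 0},
  {"fingers": 0.7, "tx": 0, "ty": 0, "tz": 0, "rx": 0, "ry": 0, "rz": 0},
  {"fingers": 1, "tx": 0, "ty": 0, "tz": 0, "rx": 0, "ry": 0, "rz": 0},
  {"fingers": 1, "tx": 0, "ty": 0, "tz": 0, "rx": 0, "ry": 0, "rz": 0},
  {"fingers": 1, "tx": 0, "ty": 0, "tz": 0, "rx": 0, "ry": 0, "rz": 0},
], newtons=60)

```text
time_s: 6.0
position: [0.5266, 0.2501, 0.146]
tool_rot: [-3.142, 0.001, -2.932]
contact_force: [-0.3, -1.1, 2.3]
finger_gap: 0.0104
gripper_force: 59.3
```

The bar is gripped at 59 N. The real tips sit about 25 mm short of the reported TCP. Lifting gently.

Request:
servo_tool([
  {"fingers": 1, "tx": 0, "ty": 0, "tz": -0.01, "rx": 0, "ry": 0, "rz": 0},
  {"fingers": 1, "tx": 0, "ty": 0, "tz": -0.02, "rx": 0, "ry": 0, "rz": 0},
  {"fingers": 1, "tx": 0, "ty": 0, "tz": -0.03, "rx": 0, "ry": 0, "rz": 0},
  {"fingers": 1, "tx": 0, "ty": 0, "tz": -0.04, "rx": 0, "ry": 0, "rz": 0},
  {"fingers": 1, "tx": 0, "ty": 0, "tz": -0.05, "rx": 0, "ry": 0, "rz": 0},
  {"fingers": 1, "tx": 0, "ty": 0, "tz": -0.05, "rx": 0, "ry": 0, "rz": 0},
  {"fingers": 1, "tx": 0, "ty": 0, "tz": -0.03, "rx": 0, "ry": 0, "rz": 0},
  {"fingers": 1, "tx": 0, "ty": 0, "tz": 0, "rx": 0, "ry": 0, "rz": 0},
  {"fingers": 1, "tx": 0, "ty": 0, "tz": 0, "rx": 0, "ry": 0, "rz": 0},
], newtons=80)

```text
time_s: 6.9
position: [0.5263, 0.2501, 0.2029]
tool_rot: [3.142, -0.0, -2.932]
contact_force: [0.0, 0.1, -4.1]
finger_gap: 0.01
gripper_force: 79.0
```

Run:
```python
from h import *
p,R,o=tool(); print({k:np.round(o[k],4).tolist() for k in o})
snap('side','s4'); snap('top','t4'); snap('wrist','w4')
a=cv2.imread('pics/s4.png')[190:480,100:420]; b=cv2.imread('pics/w4.png')[:,100:560]
o=np.zeros((360,800,3),np.uint8); a=cv2.resize(a,(397,360)); b=cv2.resize(b,(345,360)); o[:,:397]=a;o[:,400:745]=b; cv2.imwrite('pics/m4.png',o)
```

```text
{'time_s': 6.9, 'q': [0.3803, 0.2166, 1.2271, 0.0, 1.6979, -1.4003], 'dq': [-0.001, 0.01, 0.0159, 0.0012, -0.0015, 0.0027], 'joint_efforts': [0.0105, -48.2678, -39.1331, 0.0155, -0.0045, -0.0004], 'position': [0.5263, 0.2501, 0.2029], 'tool_rot': [3.1416, -0.0001, -2.9318], 'contact_force': [0.0025, 0.1229, -4.0915], 'ft_torque': [-0.008, 0.0174, 0.0598], 'gripper_force': 78.9503, 'finger_gap': 0.01}
```

View pics/m4.png

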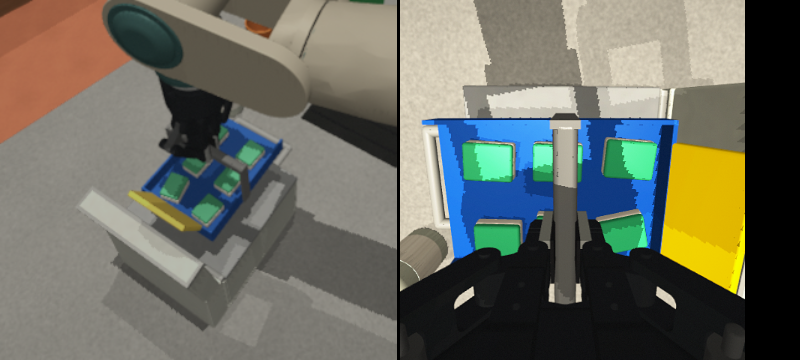

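The view shows the tray level in the air (side view around (210,180)), with all six tablets in it; the 4.1 N load agrees. Carrying it over the mat.

Request:
servo_tool([
  {"fingers": 1, "tx": 0.007, "ty": -0.032, "tz": 0, "rx": 0, "ry": 0, "rz": 0},
  {"fingers": 1, "tx": 0.0145, "ty": -0.063, "tz": 0, "rx": 0, "ry": 0, "rz": 0},
  {"fingers": 1, "tx": 0.022, "ty": -0.095, "tz": 0, "rx": 0, "ry": 0, "rz": 0},
  {"fingers": 1, "tx": 0.024, "ty": -0.106, "tz": 0, "rx": 0, "ry": 0, "rz": 0},
  {"fingers": 1, "tx": 0.024, "ty": -0.106, "tz": 0, "rx": 0, "ry": 0, "rz": 0},
  {"fingers": 1, "tx": 0.024, "ty": -0.106, "tz": 0, "rx": 0, "ry": 0, "rz": 0},
  {"fingers": 1, "tx": 0.024, "ty": -0.106, "tz": 0, "rx": 0, "ry": 0, "rz": 0},
  {"fingers": 1, "tx": 0.024, "ty": -0.106, "tz": 0, "rx": 0, "ry": 0, "rz": 0},
  {"fingers": 1, "tx": 0.024, "ty": -0.106, "tz": 0, "rx": 0, "ry": 0, "rz": 0},
  {"fingers": 1, "tx": 0.024, "ty": -0.106, "tz": 0, "rx": 0, "ry": 0, "rz": 0},
  {"fingers": 1, "tx": 0.024, "ty": -0.106, "tz": 0, "rx": 0, "ry": 0, "rz": 0},
  {"fingers": 1, "tx": 0.024, "ty": -0.106, "tz": 0, "rx": 0, "ry": 0, "rz": 0},
  {"fingers": 1, "tx": 0.024, "ty": -0.106, "tz": 0, "rx": 0, "ry": 0, "rz": 0},
  {"fingers": 1, "tx": 0.024, "ty": -0.106, "tz": 0, "rx": 0, "ry": 0, "rz": 0},
  {"fingers": 1, "tx": 0.024, "ty": -0.106, "tz": 0, "rx": 0, "ry": 0, "rz": 0},
  {"fingers": 1, "tx": 0.022, "ty": -0.095, "tz": 0, "rx": 0, "ry": 0, "rz": 0},
  {"fingers": 1, "tx": 0.0145, "ty": -0.063, "tz": 0, "rx": 0, "ry": 0, "rz": 0},
  {"fingers": 1, "tx": 0.007, "ty": -0.032, "tz": 0, "rx": 0, "ry": 0, "rz": 0},
  {"fingers": 1, "tx": 0, "ty": 0, "tz": 0, "rx": 0, "ry": 0, "rz": 0.01},
  {"fingers": 1, "tx": 0, "ty": 0, "tz": 0, "rx": 0, "ry": 0, "rz": 0.02},
])

```text
time_s: 9.05
position: [0.5204, -0.1733, 0.2029]
tool_rot: [3.141, -0.0, -3.028]
contact_force: [-0.2, 1.3, -4.8]
finger_gap: 0.01
gripper_force: 79.0
```

Request:
servo_tool([
  {"fingers": 1, "tx": 0, "ty": 0, "tz": 0.03, "rx": 0, "ry": 0, "rz": 0.03},
  {"fingers": 1, "tx": 0, "ty": 0, "tz": 0.04, "rx": 0, "ry": 0, "rz": 0.04},
  {"fingers": 1, "tx": 0, "ty": 0, "tz": 0.04, "rx": 0, "ry": 0, "rz": 0.045},
  {"fingers": 1, "tx": 0, "ty": 0, "tz": 0.04, "rx": 0, "ry": 0, "rz": 0.045},
  {"fingers": 1, "tx": 0, "ty": 0, "tz": 0.04, "rx": 0, "ry": 0, "rz": 0.045},
  {"fingers": 1, "tx": 0, "ty": 0, "tz": 0.04, "rx": 0, "ry": 0, "rz": 0.045},
  {"fingers": 1, "tx": 0, "ty": 0, "tz": 0.04, "rx": 0, "ry": 0, "rz": 0.045},
  {"fingers": 1, "tx": 0, "ty": 0, "tz": 0.04, "rx": 0, "ry": 0, "rz": 0.045},
  {"fingers": 1, "tx": 0, "ty": 0, "tz": 0.04, "rx": 0, "ry": 0, "rz": 0.045},
  {"fingers": 1, "tx": 0, "ty": 0, "tz": 0, "rx": 0, "ry": 0, "rz": 0.045},
  {"fingers": 1, "tx": 0, "ty": 0, "tz": 0, "rx": 0, "ry": 0, "rz": 0.045},
  {"fingers": 1, "tx": 0, "ty": 0, "tz": 0, "rx": 0, "ry": 0, "rz": 0.045},
  {"fingers": 1, "tx": 0, "ty": 0, "tz": 0, "rx": 0, "ry": 0, "rz": 0.045},
  {"fingers": 1, "tx": 0, "ty": 0, "tz": 0, "rx": 0, "ry": 0, "rz": 0.045},
  {"fingers": 1, "tx": 0, "ty": 0, "tz": 0, "rx": 0, "ry": 0, "rz": 0.045},
  {"fingers": 1, "tx": 0, "ty": 0, "tz": 0, "rx": 0, "ry": 0, "rz": 0.045},
  {"fingers": 1, "tx": 0, "ty": 0, "tz": 0, "rx": 0, "ry": 0, "rz": 0.045},
  {"fingers": 1, "tx": 0, "ty": 0, "tz": 0, "rx": 0, "ry": 0, "rz": 0.045},
  {"fingers": 1, "tx": 0, "ty": 0, "tz": 0, "rx": 0, "ry": 0, "rz": 0.045},
  {"fingers": 1, "tx": 0, "ty": 0, "tz": 0, "rx": 0, "ry": 0, "rz": 0.045},
])

```text
time_s: 11.05
position: [0.5206, -0.1728, 0.1155]
tool_rot: [-3.141, -0.0, 0.488]
contact_force: [-1.0, 0.4, -3.7]
finger_gap: 0.0105
gripper_force: 79.0
```

Request:
servo_tool([
  {"fingers": 1, "tx": 0, "ty": 0, "tz": 0, "rx": 0, "ry": 0, "rz": 0.045},
  {"fingers": 1, "tx": 0, "ty": 0, "tz": 0, "rx": 0, "ry": 0, "rz": 0.035},
  {"fingers": 1, "tx": 0, "ty": 0, "tz": 0, "rx": 0, "ry": 0, "rz": 0.01},
  {"fingers": 1, "tx": 0, "ty": 0, "tz": 0, "rx": 0, "ry": 0, "rz": 0},
  {"fingers": 1, "tx": 0, "ty": 0, "tz": 0, "rx": 0, "ry": 0, "rz": 0},
])

```text
time_s: 11.55
position: [0.5206, -0.173, 0.1155]
tool_rot: [-3.141, -0.0, 0.211]
contact_force: [-0.3, -0.3, -4.2]
finger_gap: 0.0101
gripper_force: 79.0
```

Run:
```python
from h import *
p,R,o=tool(); print({k:np.round(o[k],4).tolist() for k in ('time_s','position','tool_rot','contact_force','finger_gap','q')})
snap('top','t5')
im=cv2.cvtColor(cv2.imread('pics/t5.png'),cv2.COLOR_BGR2HSV)
for n,lo,hi in (('yellow',(20,140,60),(35,255,255)),('blue',(105,150,40),(125,255,255)),('green',(60,80,90),(85,255,255))):
    m=cv2.inRange(im,lo,hi);k,l,st,c=cv2.connectedComponentsWithStats(m)
    print(n,[(st[i][4],c[i].round(0).tolist()) for i in range(1,k) if st[i][4]>25])
```

```text
{'time_s': 11.55, 'position': [0.5206, -0.173, 0.1155], 'tool_rot': [-3.1414, -0.0002, 0.2114], 'contact_force': [-0.3423, -0.3355, -4.1504], 'finger_gap': 0.0101, 'q': [-0.3883, 0.1644, 1.4614, 0.0003, 1.5158, 0.9712]}
yellow [(np.int32(219), [451.0, 284.0])]
blue [(np.int32(90), [432.0, 277.0]), (np.int32(734), [369.0, 319.0]), (np.int32(45), [405.0, 336.0])]
green [(np.int32(76), [471.0, 191.0]), (np.int32(79), [494.0, 204.0]), (np.int32(113), [458.0, 216.0]), (np.int32(116), [483.0, 228.0]), (np.int32(177), [376.0, 299.0]), (np.int32(82), [380.0, 330.0])]
```

Request:
servo_tool([
  {"fingers": 1, "tx": 0, "ty": 0, "tz": 0.03, "rx": 0, "ry": 0, "rz": 0},
  {"fingers": 1, "tx": 0, "ty": 0, "tz": 0.06, "rx": 0, "ry": 0, "rz": 0},
  {"fingers": 1, "tx": 0, "ty": 0, "tz": 0.07, "rx": 0, "ry": 0, "rz": 0},
  {"fingers": 1, "tx": 0, "ty": 0, "tz": 0.06, "rx": 0, "ry": 0, "rz": 0},
  {"fingers": 1, "tx": 0, "ty": 0, "tz": 0.03, "rx": 0, "ry": 0, "rz": 0},
  {"fingers": 1, "tx": 0, "ty": 0, "tz": 0.02, "rx": 0, "ry": 0, "rz": 0},
  {"fingers": 1, "tx": 0, "ty": 0, "tz": 0.01, "rx": 0, "ry": 0, "rz": 0},
  {"fingers": 1, "tx": 0, "ty": 0, "tz": 0.01, "rx": 0, "ry": 0, "rz": 0},
  {"fingers": 1, "tx": 0, "ty": 0, "tz": 0.01, "rx": 0, "ry": 0, "rz": 0},
  {"fingers": 1, "tx": 0, "ty": 0, "tz": 0, "rx": 0, "ry": 0, "rz": 0},
  {"fingers": 1, "tx": 0, "ty": 0, "tz": 0, "rx": 0, "ry": 0, "rz": 0},
])

```text
time_s: 12.7
position: [0.5208, -0.1734, 0.0408]
tool_rot: [3.141, -0.0, 0.21]
contact_force: [-0.3, -0.5, -4.0]
finger_gap: 0.0103
gripper_force: 79.0
```

Request:
servo_tool([
  {"fingers": 1, "tx": 0, "ty": 0, "tz": 0.006, "rx": 0, "ry": 0, "rz": 0},
  {"fingers": 1, "tx": 0, "ty": 0, "tz": 0.004, "rx": 0, "ry": 0, "rz": 0},
  {"fingers": 1, "tx": 0, "ty": 0, "tz": 0, "rx": 0, "ry": 0, "rz": 0},
])

```text
time_s: 13.0
position: [0.5209, -0.1734, 0.0406]
tool_rot: [3.141, -0.001, 0.21]
contact_force: [-8.6, 2.5, 11.4]
finger_gap: 0.0098
gripper_force: 81.2
```

Request:
servo_tool([
  {"fingers": 0.5, "tx": 0, "ty": 0, "tz": -0.006, "rx": 0, "ry": 0, "rz": 0},
  {"fingers": 0, "tx": 0, "ty": 0, "tz": 0, "rx": 0, "ry": 0, "rz": 0},
  {"fingers": 0, "tx": 0, "ty": 0, "tz": 0, "rx": 0, "ry": 0, "rz": 0},
  {"fingers": 0, "tx": 0, "ty": 0, "tz": -0.05, "rx": 0, "ry": 0, "rz": 0.0025},
  {"fingers": 0, "tx": 0, "ty": 0, "tz": -0.12, "rx": 0, "ry": 0, "rz": 0.0025},
  {"fingers": 0, "tx": 0, "ty": 0, "tz": -0.12, "rx": 0, "ry": 0, "rz": 0},
  {"fingers": 0.18, "tx": 0, "ty": 0, "tz": -0.12, "rx": 0, "ry": 0, "rz": 0},
  {"fingers": 0.18, "tx": 0.039, "ty": -0.111, "tz": 0, "rx": 0, "ry": 0, "rz": 0},
  {"fingers": 0.18, "tx": 0.039, "ty": -0.111, "tz": 0, "rx": 0, "ry": 0, "rz": 0},
  {"fingers": 0.18, "tx": 0.039, "ty": -0.111, "tz": 0, "rx": 0, "ry": 0, "rz": 0},
  {"fingers": 0.18, "tx": 0.039, "ty": -0.111, "tz": 0, "rx": 0, "ry": 0, "rz": 0},
  {"fingers": 0.18, "tx": 0.039, "ty": -0.111, "tz": 0, "rx": 0, "ry": 0, "rz": 0},
  {"fingers": 0.18, "tx": 0.039, "ty": -0.111, "tz": 0, "rx": 0, "ry": 0, "rz": 0},
  {"fingers": 0.18, "tx": 0.039, "ty": -0.111, "tz": 0, "rx": 0, "ry": 0, "rz": 0},
  {"fingers": 0.18, "tx": 0.039, "ty": -0.111, "tz": 0, "rx": 0, "ry": 0, "rz": 0},
  {"fingers": 0.18, "tx": 0.039, "ty": -0.111, "tz": 0, "rx": 0, "ry": 0, "rz": 0},
  {"fingers": 0.18, "tx": 0.039, "ty": -0.111, "tz": 0, "rx": 0, "ry": 0, "rz": 0},
  {"fingers": 0.18, "tx": 0, "ty": 0, "tz": 0, "rx": 0, "ry": 0, "rz": 0},
  {"fingers": 0.18, "tx": 0, "ty": 0, "tz": 0, "rx": 0, "ry": 0, "rz": 0},
], newtons=30)

```text
time_s: 14.9
position: [0.5629, 0.118, 0.1426]
tool_rot: [3.141, -0.0, 0.195]
contact_force: [0.3, -0.4, 0.9]
finger_gap: 0.0352
gripper_force: 0.0
```

Run:
```python
from h import *
togo([.563,.118,.0615],Rn.from_euler('xyz',[np.pi,0,.195]).as_matrix())
snap('wrist','w6'); snap('top','t6')
print('bar pred',w2p('w6',[(.5599-y*.981,.1168-y*.194,.1075) for y in (-.04,0,.04)]).round(1).tolist())
# bar location along image rows: print gray profile across predicted bar pixel
g=cv2.cvtColor(cv2.imread('pics/w6.png'),cv2.COLOR_BGR2GRAY)
for y in (-.04,-.02,0,.02,.04):
    u,v=w2p('w6',[(.5599-y*.981,.1168-y*.194,.1075)])[0]; v=int(v);u=int(u)
    print(v,u-50,g[v,u-50:u+51:3].tolist())
# tray from top: yellow, blue, green
im=cv2.cvtColor(cv2.imread('pics/t6.png'),cv2.COLOR_BGR2HSV)
for n,lo,hi in (('yellow',(20,140,60),(35,255,255)),('blue',(105,150,40),(125,255,255)),('green',(60,80,90),(85,255,255))):
    m=cv2.inRange(im,lo,hi);k,l,st,c=cv2.connectedComponentsWithStats(m)
    print(n,[(int(st[i][4]),c[i].round(1).tolist()) for i in range(1,k) if st[i][4]>25])
m=cv2.inRange(im,(100,140,30),(125,255,255));m[:, :300]=0
pts=np.argwhere(m)[:,::-1].astype(np.float32);print('blue rect',cv2.boxPoints(cv2.minAreaRect(pts)).round(1).tolist())
m=cv2.inRange(im,(20,140,60),(35,255,255));print('yellow rect',cv2.boxPoints(cv2.minAreaRect(np.argwhere(m)[:,::-1].astype(np.float32))).round(1).tolist())
cv2.imwrite('pics/t6c.png',cv2.resize(cv2.imread('pics/t6.png')[220:380,300:500],None,fx=4,fy=3.75,interpolation=cv2.INTER_CUBIC))
```

```text
shift [ 0.    -0.     0.324] turn [ 0.0001 -0.0002  0.    ] q [ 0.14  0.22  1.34 -0.    1.58  1.52] gap 0.0352 F [ 0.3 -0.4  0.9] t 14.9
bar pred [[321.5, 196.7], [321.4, 262.6], [321.4, 322.2]]
196 271 [29, 44, 119, 118, 121, 118, 91, 94, 92, 93, 93, 114, 115, 91, 118, 132, 146, 137, 128, 97, 121, 115, 112, 120, 128, 126, 124, 122, 121, 120, 125, 112, 120, 122]
230 271 [85, 6, 95, 93, 95, 93, 94, 92, 90, 96, 94, 94, 93, 84, 117, 133, 142, 138, 128, 99, 92, 123, 111, 113, 117, 115, 125, 119, 113, 110, 115, 115, 118, 119]
262 271 [79, 23, 56, 96, 94, 92, 87, 91, 94, 96, 91, 108, 117, 78, 94, 105, 107, 104, 102, 79, 186, 201, 195, 203, 194, 202, 197, 193, 201, 197, 197, 191, 190, 194]
293 271 [17, 16, 12, 88, 89, 89, 141, 192, 202, 197, 193, 192, 192, 149, 86, 104, 105, 106, 131, 122, 193, 191, 193, 204, 198, 198, 196, 205, 206, 205, 70, 10, 15, 74]
322 271 [8, 14, 11, 111, 130, 132, 131, 130, 130, 131, 133, 132, 133, 131, 156, 187, 199, 218, 204, 139, 124, 122, 121, 113, 115, 121, 115, 123, 118, 119, 7, 10, 9, 8]
yellow [(809, [446.0, 299.8])]
blue [(843, [422.8, 304.5]), (1348, [377.5, 317.5])]
green [(83, [472.3, 190.5]), (84, [494.5, 203.8]), (121, [458.8, 216.7]), (129, [483.1, 227.8]), (196, [420.8, 289.2]), (124, [394.8, 295.4]), (197, [375.0, 299.1]), (198, [425.5, 316.2]), (125, [400.0, 320.8]), (199, [381.9, 327.6])]
blue rect [[353.6000061035156, 289.1000061035156], [431.70001220703125, 273.5], [442.70001220703125, 328.5], [364.6000061035156, 344.1000061035156]]
yellow rect [[432.29998779296875, 280.79998779296875], [450.79998779296875, 276.8999938964844], [459.70001220703125, 319.6000061035156], [441.20001220703125, 323.5]]
```

The bar sits at columns 313–328, centred between the fingers. Six tablets are seen in the tray on the mat. Descending on the bar.

Request:
servo_tool([
  {"fingers": 0.18, "tx": 0, "ty": 0, "tz": 0.06, "rx": 0, "ry": 0, "rz": 0},
  {"fingers": 0.18, "tx": 0, "ty": 0, "tz": 0.08, "rx": 0, "ry": 0, "rz": 0},
  {"fingers": 0.18, "tx": 0, "ty": 0, "tz": 0.08, "rx": 0, "ry": 0, "rz": 0},
  {"fingers": 0.18, "tx": 0, "ty": 0, "tz": 0.06, "rx": 0, "ry": 0, "rz": 0},
  {"fingers": 0.18, "tx": 0, "ty": 0, "tz": 0.04, "rx": 0, "ry": 0, "rz": 0},
  {"fingers": 0.18, "tx": 0, "ty": 0, "tz": 0, "rx": 0, "ry": 0, "rz": 0},
  {"fingers": 0.5, "tx": 0, "ty": 0, "tz": 0, "rx": 0, "ry": 0, "rz": 0},
  {"fingers": 1, "tx": 0, "ty": 0, "tz": 0, "rx": 0, "ry": 0, "rz": 0},
  {"fingers": 1, "tx": 0, "ty": 0, "tz": 0, "rx": 0, "ry": 0, "rz": 0},
  {"fingers": 1, "tx": 0, "ty": 0, "tz": 0, "rx": 0, "ry": 0, "rz": 0},
], newtons=30)

```text
time_s: 16.0
position: [0.5634, 0.1184, 0.0632]
tool_rot: [-3.141, -0.002, 0.195]
contact_force: [-0.9, 3.3, 3.7]
finger_gap: 0.0107
gripper_force: 29.6
```

Request:
servo_tool([
  {"fingers": 1, "tx": 0, "ty": -0.0045, "tz": -0.0898, "rx": 0, "ry": 0, "rz": 0},
  {"fingers": 1, "tx": 0, "ty": -0.0134, "tz": -0.089, "rx": 0, "ry": 0, "rz": 0},
  {"fingers": 1, "tx": 0, "ty": -0.0223, "tz": -0.0871, "rx": 0, "ry": 0, "rz": 0},
  {"fingers": 1, "tx": 0, "ty": -0.0308, "tz": -0.0845, "rx": 0, "ry": 0, "rz": 0},
  {"fingers": 1, "tx": 0, "ty": -0.0392, "tz": -0.081, "rx": 0, "ry": 0, "rz": 0},
])

```text
time_s: 16.5
position: [0.5576, 0.1444, 0.1705]
tool_rot: [3.14, -0.0, 0.193]
contact_force: [2.5, 1.1, -2.1]
finger_gap: 0.011
gripper_force: 29.2
```

Request:
servo_tool([
  {"fingers": 1, "tx": 0, "ty": -0.0471, "tz": -0.0767, "rx": 0, "ry": 0, "rz": 0},
  {"fingers": 1, "tx": 0, "ty": -0.0545, "tz": -0.0716, "rx": 0, "ry": 0, "rz": 0},
  {"fingers": 1, "tx": 0, "ty": -0.0613, "tz": -0.0659, "rx": 0, "ry": 0, "rz": 0},
  {"fingers": 1, "tx": 0, "ty": -0.0676, "tz": -0.0593, "rx": 0, "ry": 0, "rz": 0},
  {"fingers": 1, "tx": 0, "ty": -0.0732, "tz": -0.0524, "rx": 0, "ry": 0, "rz": 0},
  {"fingers": 1, "tx": 0, "ty": -0.078, "tz": -0.0447, "rx": 0, "ry": 0, "rz": 0},
  {"fingers": 1, "tx": 0, "ty": -0.0821, "tz": -0.0367, "rx": 0, "ry": 0, "rz": 0},
  {"fingers": 1, "tx": 0, "ty": -0.0854, "tz": -0.0284, "rx": 0, "ry": 0, "rz": 0},
])

```text
time_s: 17.3
position: [0.5308, 0.2788, 0.2817]
tool_rot: [3.14, -0.002, 0.192]
contact_force: [-2.7, -4.1, 7.0]
finger_gap: 0.0107
gripper_force: 31.0
```

Request:
servo_tool([
  {"fingers": 1, "tx": 0, "ty": -0.0878, "tz": -0.0196, "rx": 0, "ry": 0, "rz": 0},
  {"fingers": 1, "tx": 0, "ty": -0.0894, "tz": -0.0109, "rx": 0, "ry": 0, "rz": 0},
  {"fingers": 1, "tx": 0, "ty": -0.09, "tz": -0.002, "rx": 0, "ry": 0, "rz": 0},
  {"fingers": 1, "tx": 0, "ty": -0.0896, "tz": 0.007, "rx": 0, "ry": 0, "rz": 0},
  {"fingers": 1, "tx": 0, "ty": 0, "tz": 0, "rx": 0, "ry": 0, "rz": 0},
  {"fingers": 1, "tx": 0, "ty": 0, "tz": 0, "rx": 0, "ry": 0, "rz": 0},
])

```text
time_s: 17.9
position: [0.5129, 0.3678, 0.2865]
tool_rot: [-3.141, -0.0, 0.196]
contact_force: [-6.2, -0.3, 5.5]
finger_gap: 0.0102
gripper_force: 32.0
```

Request:
servo_tool([
  {"fingers": 1, "tx": 0, "ty": -0.034, "tz": 0.005, "rx": 0, "ry": 0, "rz": 0},
  {"fingers": 1, "tx": 0, "ty": 0, "tz": 0, "rx": 0, "ry": 0, "rz": 0},
  {"fingers": 0.5, "tx": 0, "ty": 0, "tz": 0, "rx": 0, "ry": 0, "rz": 0},
  {"fingers": 0.2, "tx": 0, "ty": 0, "tz": 0, "rx": 0, "ry": 0, "rz": 0},
  {"fingers": 0.2, "tx": 0, "ty": 0, "tz": 0, "rx": 0, "ry": 0, "rz": 0},
  {"fingers": 0.2, "tx": 0, "ty": 0, "tz": -0.08, "rx": 0, "ry": 0, "rz": 0},
  {"fingers": 0.2, "tx": 0, "ty": 0, "tz": -0.12, "rx": 0, "ry": 0, "rz": 0.005},
  {"fingers": 0.2, "tx": 0, "ty": 0, "tz": -0.1, "rx": 0, "ry": 0, "rz": -0.01},
])

```text
time_s: 18.7
position: [0.5123, 0.375, 0.3601]
tool_rot: [3.141, -0.0, 0.209]
contact_force: [0.3, -0.2, 0.5]
finger_gap: 0.0344
gripper_force: 0.0
```

Run:
```python
from h import *
p,R,o=tool(); print(p,o['tool_rot'])
Rt=Rn.from_euler('xyz',[np.pi,0,.211]).as_matrix()
togo([.5434,-.2782,.25],Rt)
t=(.5188,-.1636,1.782)
def W(p,L,z=0):
    c,s=np.cos(p[2]),np.sin(p[2]);L=np.array(L)/1e3;return [p[0]+c*L[0]-s*L[1],p[1]+s*L[0]+c*L[1],z+L[2]]
snap('top','t7')
X=[W(t,L,.003) for L in ((-112.5,0,69.6),(-112.5,-45,69.6),(-112.5,45,69.6),(85,60,25),(85,-60,25))]
print(w2p('t7',X).round(1).tolist())
# lid: projected open bar in top and side
c,s=np.cos(1.7657),np.sin(1.7657);b=(.5337,.2492,1.7657)
snap('side','s7')
for f in ('t7','s7'):
    g=cv2.cvtColor(cv2.imread('pics/%s.png'%f),cv2.COLOR_BGR2GRAY)
    for ph in (1.6,1.75): print(f,ph,w2p(f,[W(b,(90-225*np.cos(ph),y,100.5+225*np.sin(ph))) for y in (-50,50)]).round(0).tolist())
```

```text
[0.51226518 0.37500058 0.36005741] [ 3.14147991e+00 -3.33503542e-04  2.09142246e-01]
shift [-0.421  2.582  0.44 ] turn [ 0.     -0.0001 -0.0006] q [ 0.57  0.42  0.66 -0.    2.06  1.94] gap 0.0344 F [ 0.3 -0.2  0.5] t 18.7
[[453.3, 297.6], [449.0, 276.5], [457.6, 318.7], [365.3, 342.8], [354.4, 288.0]]
t7 1.6 [[115.0, 279.0], [124.0, 337.0]]
t7 1.75 [[98.0, 283.0], [106.0, 340.0]]
s7 1.6 [[188.0, 306.0], [240.0, 340.0]]
s7 1.75 [[171.0, 324.0], [224.0, 360.0]]
```

Request:
servo_tool([
  {"fingers": 0, "tx": -0.013, "ty": 0.08, "tz": 0, "rx": 0, "ry": 0, "rz": 0},
  {"fingers": 0, "tx": -0.0263, "ty": 0.161, "tz": 0.01, "rx": 0, "ry": 0, "rz": 0},
  {"fingers": 0, "tx": -0.0263, "ty": 0.161, "tz": 0.03, "rx": 0, "ry": 0, "rz": 0},
  {"fingers": 0, "tx": -0.0263, "ty": 0.161, "tz": 0.03, "rx": 0, "ry": 0, "rz": 0},
  {"fingers": 0, "tx": -0.0263, "ty": 0.161, "tz": 0.03, "rx": 0, "ry": 0, "rz": 0},
  {"fingers": 0, "tx": -0.0263, "ty": 0.161, "tz": 0.03, "rx": 0, "ry": 0, "rz": 0},
  {"fingers": 0, "tx": -0.0263, "ty": 0.161, "tz": 0.03, "rx": 0, "ry": 0, "rz": 0},
  {"fingers": 0, "tx": -0.0263, "ty": 0.161, "tz": 0.03, "rx": 0, "ry": 0, "rz": 0},
  {"fingers": 0, "tx": -0.0263, "ty": 0.161, "tz": 0.03, "rx": 0, "ry": 0, "rz": 0},
  {"fingers": 0, "tx": -0.0263, "ty": 0.161, "tz": 0.03, "rx": 0, "ry": 0, "rz": 0},
  {"fingers": 0, "tx": -0.0263, "ty": 0.161, "tz": 0.03, "rx": 0, "ry": 0, "rz": 0},
  {"fingers": 0, "tx": -0.0263, "ty": 0.161, "tz": 0.03, "rx": 0, "ry": 0, "rz": 0},
  {"fingers": 0, "tx": -0.0263, "ty": 0.161, "tz": 0.03, "rx": 0, "ry": 0, "rz": 0},
  {"fingers": 0, "tx": -0.0263, "ty": 0.161, "tz": 0.03, "rx": 0, "ry": 0, "rz": 0},
  {"fingers": 0, "tx": -0.0263, "ty": 0.161, "tz": 0.03, "rx": 0, "ry": 0, "rz": 0},
  {"fingers": 0, "tx": -0.0263, "ty": 0.161, "tz": 0.03, "rx": 0, "ry": 0, "rz": 0},
  {"fingers": 0, "tx": -0.013, "ty": 0.087, "tz": 0.03, "rx": 0, "ry": 0, "rz": 0},
  {"fingers": 0, "tx": 0, "ty": 0, "tz": 0, "rx": 0.033, "ry": 0, "rz": 0},
  {"fingers": 0, "tx": 0, "ty": 0, "tz": 0, "rx": 0.044, "ry": 0, "rz": 0},
  {"fingers": 0, "tx": 0, "ty": 0, "tz": 0, "rx": 0.045, "ry": 0, "rz": 0},
])

```text
time_s: 20.8
position: [0.5435, -0.2779, 0.2439]
tool_rot: [-2.753, -0.001, 0.21]
contact_force: [0.2, 0.1, -0.5]
finger_gap: 0.0427
gripper_force: 0.0
```

Request:
servo_tool([
  {"fingers": 0, "tx": 0, "ty": 0, "tz": 0, "rx": 0.0447, "ry": 0, "rz": 0},
  {"fingers": 0, "tx": 0, "ty": 0, "tz": 0, "rx": 0, "ry": 0, "rz": 0},
  {"fingers": 0, "tx": 0, "ty": 0, "tz": 0, "rx": 0, "ry": 0, "rz": 0},
])

```text
time_s: 21.1
position: [0.5436, -0.2783, 0.2417]
tool_rot: [-2.618, 0.002, 0.208]
contact_force: [0.1, 0.3, 0.3]
finger_gap: 0.0428
gripper_force: 0.0
```

Run:
```python
from h import *
Rt=Rn.from_euler('xyz',[np.pi,0,.211]).as_matrix()@Rn.from_euler('x',np.pi/6).as_matrix()
togo([.5434,-.2782,.0809],Rt); print(tool()[0]); togo([.5361,-.2440,.0203],Rt)
snap('wrist','w8'); snap('top','t8')
im=cv2.cvtColor(cv2.imread('pics/w8.png'),cv2.COLOR_BGR2HSV); m=cv2.inRange(im,(20,140,60),(35,255,255)); ys,xs=np.nonzero(m); print('yellow',len(xs),xs.min(),xs.max(),ys.min(),ys.max()); 
for v in range(ys.min()+5,ys.max(),20): x=np.nonzero(m[v])[0]; print(v,x.min(),x.max(),end='; ')
t=(.5188,-.1636,1.782)
def W(p,L,z=0):
    c,s=np.cos(p[2]),np.sin(p[2]);L=np.array(L)/1e3;return [p[0]+c*L[0]-s*L[1],p[1]+s*L[0]+c*L[1],z+L[2]]
print('\npred top-edge (inner,outer face) L/R',w2p('w8',[W(t,(-112.5+a*3.46,y,69.6+a*2),.003) for a in(-1,1) for y in(-45,45)]).round(0).tolist(), 'base',w2p('w8',[W(t,(-85+a*3.46,y,22+a*2),.003) for a in(-1,1) for y in(-45,45)]).round(0).tolist())
```

```text
shift [0.001 0.321 0.557] turn [-0.0001  0.0002 -0.0011] q [-0.69  0.63  0.7   0.39  2.2   0.84] gap 0.0428 F [0.1 0.3 0.3] t 21.1
[ 0.54358214 -0.27832045  0.24169884]
shift [0.001 0.321 0.837] turn [-0.0001  0.0002 -0.0011] q [-0.69  0.63  0.7   0.39  2.2   0.84] gap 0.0428 F [0.1 0.3 0.3] t 21.1
yellow 2127 392 639 0 264
5 578 618; 25 542 603; 45 539 539; Traceback (most recent call last):
  File "<stdin>", line 6, in <module>
    return umr_minimum(a, axis, None, out, keepdims, initial, where)
ValueError: zero-size array to reduction operation minimum which has no identity
```

Request:
servo_tool([
  {"fingers": 0, "tx": 0, "ty": 0.08, "tz": 0.05, "rx": 0, "ry": 0, "rz": 0},
  {"fingers": 0, "tx": 0, "ty": 0.08, "tz": 0.1, "rx": 0, "ry": 0, "rz": 0},
  {"fingers": 0, "tx": 0, "ty": 0.08, "tz": 0.1, "rx": 0, "ry": 0, "rz": 0},
  {"fingers": 0, "tx": 0, "ty": 0.081, "tz": 0.1, "rx": 0, "ry": 0, "rz": 0},
  {"fingers": 0, "tx": 0, "ty": 0, "tz": 0.1, "rx": 0, "ry": 0, "rz": 0},
  {"fingers": 0, "tx": 0, "ty": 0, "tz": 0.1, "rx": 0, "ry": 0, "rz": 0},
  {"fingers": 0, "tx": 0, "ty": 0, "tz": 0, "rx": 0, "ry": 0, "rz": 0},
])

```text
time_s: 21.9
position: [0.5425, -0.2762, 0.0813]
tool_rot: [-2.614, 0.004, 0.212]
contact_force: [-1.2, 0.3, -1.4]
finger_gap: 0.0431
gripper_force: 0.0
```

Run:
```python
from h import *
Rt=Rn.from_euler('xyz',[np.pi,0,.211]).as_matrix()@Rn.from_euler('x',np.pi/6).as_matrix()
togo([.5361,-.2440,.0203],Rt); print(tool()[0])
snap('wrist','w9')
t=(.5188,-.1636,1.782)
def W(p,L,z=0):
    c,s=np.cos(p[2]),np.sin(p[2]);L=np.array(L)/1e3;return [p[0]+c*L[0]-s*L[1],p[1]+s*L[0]+c*L[1],z+L[2]]
print('pred',w2p('w9',[W(t,(-112.5+a*3.46,y,69.6+a*2),.003) for a in(-1,1) for y in(-45,45)]).round(0).tolist(), 'base',w2p('w9',[W(t,(-85+a*3.46,y,22+a*2),.003) for a in(-1,1) for y in(-45,45)]).round(0).tolist())
im=cv2.cvtColor(cv2.imread('pics/w9.png'),cv2.COLOR_BGR2HSV); m=cv2.inRange(im,(18,110,40),(38,255,255)); ys,xs=np.nonzero(m); print('yellow',len(xs)) 
for v in range(100,400,15):
    x=np.nonzero(m[v])[0]; 
    if len(x): print(v,x.min(),x.max(),end='; ')
```

```text
shift [0.003 0.009 0.277] turn [-0.0012  0.0013 -0.0004] q [-0.69  0.69  0.93  0.34  1.93  0.72] gap 0.0431 F [-1.2  0.3 -1.4] t 21.9
[ 0.54246507 -0.27618179  0.08125121]
pred [[334.0, 188.0], [332.0, 348.0], [317.0, 188.0], [318.0, 348.0]] base [[331.0, 176.0], [330.0, 304.0], [318.0, 176.0], [319.0, 304.0]]
yellow 2562
190 317 331; 205 317 331; 220 317 331; 235 317 331; 250 317 331; 265 317 331; 280 317 331; 295 317 331; 310 317 330; 325 316 331; 340 317 331;
```

The plate appears edge-on at columns 317–331, about 2.5 mm right of the finger centre. I'll shift by that, advance and grip.

Request:
servo_tool([
  {"fingers": 0, "tx": 0, "ty": 0.01, "tz": 0.04, "rx": 0, "ry": 0, "rz": 0},
  {"fingers": 0, "tx": 0, "ty": 0, "tz": 0.07, "rx": 0, "ry": 0, "rz": 0},
  {"fingers": 0, "tx": 0, "ty": 0, "tz": 0.07, "rx": 0, "ry": 0, "rz": 0},
  {"fingers": 0, "tx": 0, "ty": 0, "tz": 0.06, "rx": 0, "ry": 0, "rz": 0},
  {"fingers": 0, "tx": 0, "ty": 0, "tz": 0.035, "rx": 0, "ry": 0, "rz": 0},
  {"fingers": 0, "tx": 0, "ty": 0, "tz": 0, "rx": 0, "ry": 0, "rz": 0},
  {"fingers": 0.4, "tx": 0, "ty": 0, "tz": 0, "rx": 0, "ry": 0, "rz": 0},
  {"fingers": 0.6, "tx": 0, "ty": 0, "tz": 0, "rx": 0, "ry": 0, "rz": 0},
  {"fingers": 0.7, "tx": 0, "ty": 0, "tz": 0, "rx": 0, "ry": 0, "rz": 0},
  {"fingers": 1, "tx": 0, "ty": 0, "tz": 0, "rx": 0, "ry": 0, "rz": 0},
  {"fingers": 1, "tx": 0, "ty": 0, "tz": 0, "rx": 0, "ry": 0, "rz": 0},
  {"fingers": 1, "tx": 0, "ty": 0, "tz": 0, "rx": 0, "ry": 0, "rz": 0},
], newtons=90)

```text
time_s: 23.15
position: [0.5375, -0.2469, 0.0252]
tool_rot: [-2.618, -0.001, 0.21]
contact_force: [-1.4, 1.8, 6.1]
finger_gap: 0.0065
gripper_force: 88.4
```

```bash
cat >> h.py <<'E'
def green(f,lo=(60,80,90),hi=(85,255,255)):
    im=cv2.cvtColor(cv2.imread('pics/%s.png'%f),cv2.COLOR_BGR2HSV);k,l,st,c=cv2.connectedComponentsWithStats(cv2.inRange(im,lo,hi))
    return sorted([[int(st[i][4])]+c[i].round(1).tolist() for i in range(1,k) if st[i][4]>60],key=lambda a:a[1])
E
python3 - <<'E'
from h import *
snap('wrist','wa'); print(green('wa')); p,R,o=tool(); print(p,o['q'].round(2))
E
```

```text
[[1615, 157.5, 202.0], [1401, 170.8, 289.5], [2115, 211.1, 209.9], [1824, 219.0, 295.1], [785, 264.8, 307.7], [2914, 280.5, 214.8]]
[ 0.53754253 -0.24691698  0.02519658] [-0.66  0.68  1.06  0.34  1.8   0.71]
```

Request:
servo_tool([
  {"fingers": 1, "tx": 0, "ty": -0.005, "tz": -0.009, "rx": 0, "ry": 0, "rz": 0},
  {"fingers": 1, "tx": 0, "ty": -0.01, "tz": -0.017, "rx": 0, "ry": 0, "rz": 0},
  {"fingers": 1, "tx": 0, "ty": -0.01, "tz": -0.017, "rx": 0, "ry": 0, "rz": 0},
  {"fingers": 1, "tx": 0, "ty": -0.015, "tz": -0.026, "rx": 0, "ry": 0, "rz": 0},
  {"fingers": 1, "tx": 0, "ty": -0.01, "tz": -0.017, "rx": 0, "ry": 0, "rz": 0},
  {"fingers": 1, "tx": 0, "ty": 0, "tz": 0, "rx": 0, "ry": 0, "rz": 0},
  {"fingers": 1, "tx": 0, "ty": 0, "tz": 0, "rx": 0, "ry": 0, "rz": 0},
], newtons=100)

```text
time_s: 23.9
position: [0.5372, -0.247, 0.0488]
tool_rot: [-2.618, -0.0, 0.21]
contact_force: [0.4, -0.3, -3.9]
finger_gap: 0.0063
gripper_force: 97.6
```

Run:
```python
from h import *
snap('wrist','wb'); print(green('wb')); p,R,o=tool(); print(p,o['contact_force'].round(2),o['ft_torque'].round(3))
snap('side','sb')
t=(.5188,-.1636,1.782)
def W(p,L,z=0):
    c,s=np.cos(p[2]),np.sin(p[2]);L=np.array(L)/1e3;return [p[0]+c*L[0]-s*L[1],p[1]+s*L[0]+c*L[1],z+L[2]]
X=np.array([W(t,L,.003) for L in ((85,60,0),(85,-60,0),(85,60,25),(85,-60,25),(-85,60,25))])
L=R.T@(X[:2].mean(0)-np.array([.5375,-.2469,.0252]));print('lip in tool',L.round(4))
print('wrist pred',w2p('wa',X).round(0).tolist(),'side pred rest',w2p('sb',X).round(0).tolist(),'lift',w2p('sb',X+[0,0,.0245]).round(0).tolist())
```

```text
[[1588, 159.1, 201.8], [1390, 172.2, 289.0], [2094, 212.3, 209.7], [1818, 220.1, 294.8], [756, 265.4, 307.3], [2879, 281.2, 214.5]]
[ 0.53708432 -0.24692113  0.04853296] [ 0.27 -0.15 -5.04] [-0.961 -0.22   0.005]
lip in tool [-0.0011 -0.1364  0.1045]
wrist pred [[157.0, 300.0], [138.0, 153.0], [129.0, 312.0], [104.0, 154.0], [318.0, 386.0]] side pred rest [[415.0, 298.0], [369.0, 276.0], [416.0, 292.0], [370.0, 269.0], [445.0, 244.0]] lift [[416.0, 292.0], [370.0, 269.0], [418.0, 285.0], [370.0, 263.0], [447.0, 237.0]]
```

Run:
```python
from h import *
p,R,o=tool(); L=np.array([-.0011,-.1364,.1045]); lip=p+R@L; print('lip',lip)
d=np.array([.5415,.2277,.14])-lip; print('up',(R.T@[0,0,d[2]]/.25).round(4),'across',(R.T@[d[0],d[1],0]/.25).round(4))
# tilt: th -> lip (bin x shift along e, z)
th=np.radians([0,3,7,11,15,19,22,25,28,31,34,37,40,43,46,49,52,55]); z=np.interp(np.degrees(th),[0,10,32,55],[.14,.13,.092,.085])
e=np.array([-.1937,.9811,0]); l0=np.array([.5415,.2277,0])
P=[];Q=[]
for a,zz in zip(th,z):
    Ri=R@Rn.from_euler('x',-a).as_matrix(); P.append(l0+[0,0,zz]-Ri@L); Q.append(Ri)
print('start/end TCP',P[0].round(3),P[-1].round(3))
for i in range(len(th)-1):
    s=Q[i].T@(P[i+1]-P[i])/.25; print(np.degrees(th[i+1]).round(),s.round(4),round(-(th[i+1]-th[i])/np.pi,4), np.linalg.norm(P[i+1]-P[i]).round(3))
```

```text
lip [ 0.50043902 -0.08043307  0.02617539]
up [-2.000e-04 -2.279e-01 -3.942e-01] across [ 0.4173 -1.0141  0.5861]
start/end TCP [0.578 0.061 0.162] [0.559 0.15  0.237]
3.0 [ 0.     -0.0166 -0.0176] -0.0167 0.006
7.0 [ 0.     -0.0232 -0.0228] -0.0222 0.008
11.0 [ 0.     -0.0231 -0.0196] -0.0222 0.008
15.0 [ 0.     -0.0215 -0.0109] -0.0222 0.006
19.0 [ 0.     -0.0233 -0.0104] -0.0222 0.006
22.0 [ 0.     -0.0187 -0.0076] -0.0167 0.005
25.0 [ 0.     -0.0197 -0.0075] -0.0167 0.005
28.0 [ 0.     -0.0208 -0.0073] -0.0167 0.006
31.0 [ 0.     -0.0219 -0.0073] -0.0167 0.006
34.0 [ 0.     -0.0228 -0.0186] -0.0167 0.007
37.0 [ 0.     -0.0229 -0.0243] -0.0167 0.008
40.0 [ 0.     -0.0231 -0.0244] -0.0167 0.008
43.0 [ 0.     -0.0233 -0.0244] -0.0167 0.008
46.0 [ 0.     -0.0234 -0.0244] -0.0167 0.008
49.0 [ 0.     -0.0236 -0.0245] -0.0167 0.009
52.0 [ 0.     -0.0238 -0.0245] -0.0167 0.009
55.0 [ 0.     -0.024  -0.0246] -0.0167 0.009
```

Request:
servo_tool([
  {"fingers": 1, "tx": 0, "ty": -0.02, "tz": -0.035, "rx": 0, "ry": 0, "rz": 0},
  {"fingers": 1, "tx": 0, "ty": -0.04, "tz": -0.07, "rx": 0, "ry": 0, "rz": 0},
  {"fingers": 1, "tx": 0, "ty": -0.05, "tz": -0.086, "rx": 0, "ry": 0, "rz": 0},
  {"fingers": 1, "tx": 0, "ty": -0.05, "tz": -0.086, "rx": 0, "ry": 0, "rz": 0},
  {"fingers": 1, "tx": 0, "ty": -0.045, "tz": -0.078, "rx": 0, "ry": 0, "rz": 0},
  {"fingers": 1, "tx": 0.011, "ty": -0.048, "tz": -0.024, "rx": 0, "ry": 0, "rz": 0},
  {"fingers": 1, "tx": 0.024, "ty": -0.059, "tz": 0.034, "rx": 0, "ry": 0, "rz": 0},
  {"fingers": 1, "tx": 0.035, "ty": -0.0845, "tz": 0.049, "rx": 0, "ry": 0, "rz": 0},
  {"fingers": 1, "tx": 0.035, "ty": -0.0845, "tz": 0.049, "rx": 0, "ry": 0, "rz": 0},
  {"fingers": 1, "tx": 0.035, "ty": -0.0845, "tz": 0.049, "rx": 0, "ry": 0, "rz": 0},
  {"fingers": 1, "tx": 0.035, "ty": -0.0845, "tz": 0.049, "rx": 0, "ry": 0, "rz": 0},
  {"fingers": 1, "tx": 0.035, "ty": -0.0845, "tz": 0.049, "rx": 0, "ry": 0, "rz": 0},
  {"fingers": 1, "tx": 0.035, "ty": -0.0845, "tz": 0.049, "rx": 0, "ry": 0, "rz": 0},
  {"fingers": 1, "tx": 0.035, "ty": -0.0845, "tz": 0.049, "rx": 0, "ry": 0, "rz": 0},
  {"fingers": 1, "tx": 0.035, "ty": -0.0845, "tz": 0.049, "rx": 0, "ry": 0, "rz": 0},
  {"fingers": 1, "tx": 0.035, "ty": -0.0845, "tz": 0.049, "rx": 0, "ry": 0, "rz": 0},
  {"fingers": 1, "tx": 0.035, "ty": -0.0845, "tz": 0.049, "rx": 0, "ry": 0, "rz": 0},
  {"fingers": 1, "tx": 0.024, "ty": -0.059, "tz": 0.034, "rx": 0, "ry": 0, "rz": 0},
  {"fingers": 1, "tx": 0.01, "ty": -0.025, "tz": 0.014, "rx": 0, "ry": 0, "rz": 0},
  {"fingers": 1, "tx": 0, "ty": 0, "tz": 0, "rx": 0, "ry": 0, "rz": 0},
])

```text
time_s: 26.0
position: [0.5784, 0.0619, 0.162]
tool_rot: [-2.618, 0.0, 0.211]
contact_force: [0.7, -0.0, -4.4]
finger_gap: 0.006
gripper_force: 97.9
```

Run:
```python
from h import *
snap('wrist','wc'); print(green('wc')); togo([.578,.061,.162]); p,R,o=tool(); print('lip',p+R@[-.0011,-.1364,.1045],o['tool_rot'])
snap('top','tc');snap('side','sc')
a=cv2.imread('pics/tc.png')[220:380,90:330]; b=cv2.imread('pics/sc.png')[200:460,120:420]
o=np.zeros((560,800,3),np.uint8); a=cv2.resize(a,(800,533)) ; cv2.imwrite('pics/mc.png',a)
print(green('tc'))
```

```text
[[1594, 159.3, 202.2], [1382, 172.4, 289.4], [2105, 212.5, 209.8], [1811, 220.3, 295.0], [717, 265.1, 307.8], [2881, 281.2, 214.4]]
shift [-0.002 -0.001  0.   ] turn  q [-0.2   0.35  1.23  0.48  1.76  1.2 ] gap 0.0064 F [-0.7 -0.6 -4.5] t 26.05
lip [0.5418559  0.2273523  0.13964565] [-2.61819092e+00  5.24668158e-04  2.10076795e-01]
[[244, 224.6, 276.2], [248, 231.5, 307.5], [81, 254.9, 270.4], [87, 260.5, 298.7], [249, 275.0, 265.3], [249, 279.8, 295.3], [107, 458.6, 216.6], [68, 471.7, 190.5], [119, 483.1, 227.7], [78, 494.3, 203.9]]
```

Request:
servo_tool([
  {"fingers": 1, "tx": 0, "ty": -0.0166, "tz": -0.0176, "rx": -0.0167, "ry": 0, "rz": 0},
  {"fingers": 1, "tx": 0, "ty": -0.0232, "tz": -0.0228, "rx": -0.0222, "ry": 0, "rz": 0},
  {"fingers": 1, "tx": 0, "ty": -0.0231, "tz": -0.0196, "rx": -0.0222, "ry": 0, "rz": 0},
  {"fingers": 1, "tx": 0, "ty": -0.0215, "tz": -0.0109, "rx": -0.0222, "ry": 0, "rz": 0},
  {"fingers": 1, "tx": 0, "ty": -0.0233, "tz": -0.0104, "rx": -0.0222, "ry": 0, "rz": 0},
  {"fingers": 1, "tx": 0, "ty": -0.0187, "tz": -0.0076, "rx": -0.0167, "ry": 0, "rz": 0},
  {"fingers": 1, "tx": 0, "ty": -0.0197, "tz": -0.0075, "rx": -0.0167, "ry": 0, "rz": 0},
  {"fingers": 1, "tx": 0, "ty": -0.0208, "tz": -0.0073, "rx": -0.0167, "ry": 0, "rz": 0},
  {"fingers": 1, "tx": 0, "ty": -0.0219, "tz": -0.0073, "rx": -0.0167, "ry": 0, "rz": 0},
  {"fingers": 1, "tx": 0, "ty": -0.0228, "tz": -0.0186, "rx": -0.0167, "ry": 0, "rz": 0},
  {"fingers": 1, "tx": 0, "ty": -0.0229, "tz": -0.0243, "rx": -0.0167, "ry": 0, "rz": 0},
  {"fingers": 1, "tx": 0, "ty": -0.0231, "tz": -0.0244, "rx": -0.0167, "ry": 0, "rz": 0},
  {"fingers": 1, "tx": 0, "ty": -0.0233, "tz": -0.0244, "rx": -0.0167, "ry": 0, "rz": 0},
  {"fingers": 1, "tx": 0, "ty": -0.0234, "tz": -0.0244, "rx": -0.0167, "ry": 0, "rz": 0},
  {"fingers": 1, "tx": 0, "ty": -0.0236, "tz": -0.0245, "rx": -0.0167, "ry": 0, "rz": 0},
  {"fingers": 1, "tx": 0, "ty": -0.0238, "tz": -0.0245, "rx": -0.0167, "ry": 0, "rz": 0},
  {"fingers": 1, "tx": 0, "ty": -0.024, "tz": -0.0246, "rx": -0.0167, "ry": 0, "rz": 0},
  {"fingers": 1, "tx": 0, "ty": 0, "tz": 0, "rx": 0, "ry": 0, "rz": 0},
  {"fingers": 1, "tx": 0, "ty": 0, "tz": 0, "rx": 0, "ry": 0, "rz": 0},
  {"fingers": 1, "tx": 0, "ty": 0, "tz": 0, "rx": 0, "ry": 0, "rz": 0},
])

```text
time_s: 28.15
position: [0.5599, 0.1492, 0.2373]
tool_rot: [2.706, -0.0, 0.208]
contact_force: [-0.5, -0.4, -2.5]
finger_gap: 0.0065
gripper_force: 98.2
```

Run:
```python
from h import *
snap('wrist','wd'); print(green('wd')); togo([.559,.15,.237]); snap('top','td'); print(green('td'))
```

```text
[[63, 61.0, 228.1], [1126, 80.9, 205.7], [1224, 89.6, 142.7], [714, 95.5, 256.1], [3083, 561.9, 126.1]]
shift [-0.003 -0.004 -0.   ] turn  q [ 0.42  0.27  1.16 -0.44  1.79  1.7 ] gap 0.0066 F [ 0.5  0.3 -3.4] t 28.2
[[89, 209.1, 314.0], [121, 458.6, 216.5], [76, 471.7, 190.8], [133, 483.2, 227.8], [82, 494.5, 204.0]]
```

Run:
```python
from h import *
p,R,o=tool(); Rt=Rn.from_euler('xyz',[-2.618,0,.21]).as_matrix()
a=Rn.from_matrix(R.T@Rt).as_rotvec(); print('turn',a/np.pi)
w=np.array([.4,.8]+[1]*11+[.8,.4]);s=np.cumsum(w)/w.sum(); A=np.array([.5599,.1492,.307]);B=np.array([.5375,-.2469,.10])
print('up70',(R.T@[0,0,.07]/.25).round(3)); q=R; c=A
for i,f in enumerate(s):
    P=A+f*(B-A); Q=R@Rn.from_rotvec(a*min(1,(i+1)/8)).as_matrix(); print(i,(q.T@(P-c)/.25).round(3),(Rn.from_matrix(q.T@Q).as_rotvec()/np.pi).round(4)); q,c=Q,P
print('final down .0745',(q.T@[0,0,-.0745]/.25).round(3))
```

```text
turn [ 3.05593976e-01 -9.45106531e-05 -5.73616044e-04]
up70 [ 0.     0.118 -0.254]
0 [-0.012  0.031  0.042] [ 0.0382 -0.     -0.0001]
1 [-0.025  0.072  0.075] [ 0.0382 -0.     -0.0001]
2 [-0.031  0.1    0.083] [ 0.0382 -0.     -0.0001]
3 [-0.031  0.109  0.07 ] [ 0.0382 -0.     -0.0001]
4 [-0.031  0.117  0.057] [ 0.0382 -0.     -0.0001]
5 [-0.031  0.123  0.042] [ 0.0382 -0.     -0.0001]
6 [-0.031  0.127  0.027] [ 0.0382 -0.     -0.0001]
7 [-0.031  0.129  0.012] [ 0.0382 -0.     -0.0001]
8 [-0.031  0.13  -0.004] [0. 0. 0.]
9 [-0.031  0.13  -0.004] [0. 0. 0.]
10 [-0.031  0.13  -0.004] [0. 0. 0.]
11 [-0.031  0.13  -0.004] [0. 0. 0.]
12 [-0.031  0.13  -0.004] [0. 0. 0.]
13 [-0.025  0.104 -0.003] [0. 0. 0.]
14 [-0.012  0.052 -0.001] [0. 0. 0.]
final down .0745 [-0.     0.149  0.258]
```

Request:
servo_tool([
  {"fingers": 1, "tx": 0, "ty": 0.02, "tz": -0.044, "rx": 0, "ry": 0, "rz": 0},
  {"fingers": 1, "tx": 0, "ty": 0.04, "tz": -0.085, "rx": 0, "ry": 0, "rz": 0},
  {"fingers": 1, "tx": 0, "ty": 0.04, "tz": -0.085, "rx": 0, "ry": 0, "rz": 0},
  {"fingers": 1, "tx": 0, "ty": 0.018, "tz": -0.04, "rx": 0, "ry": 0, "rz": 0},
  {"fingers": 1, "tx": -0.012, "ty": 0.031, "tz": 0.042, "rx": 0.0382, "ry": 0, "rz": 0},
  {"fingers": 1, "tx": -0.025, "ty": 0.072, "tz": 0.075, "rx": 0.0382, "ry": 0, "rz": 0},
  {"fingers": 1, "tx": -0.031, "ty": 0.1, "tz": 0.083, "rx": 0.0382, "ry": 0, "rz": 0},
  {"fingers": 1, "tx": -0.031, "ty": 0.109, "tz": 0.07, "rx": 0.0382, "ry": 0, "rz": 0},
  {"fingers": 1, "tx": -0.031, "ty": 0.117, "tz": 0.057, "rx": 0.0382, "ry": 0, "rz": 0},
  {"fingers": 1, "tx": -0.031, "ty": 0.123, "tz": 0.042, "rx": 0.0382, "ry": 0, "rz": 0},
  {"fingers": 1, "tx": -0.031, "ty": 0.127, "tz": 0.027, "rx": 0.0382, "ry": 0, "rz": 0},
  {"fingers": 1, "tx": -0.031, "ty": 0.129, "tz": 0.012, "rx": 0.0382, "ry": 0, "rz": 0},
  {"fingers": 1, "tx": -0.031, "ty": 0.13, "tz": -0.004, "rx": 0, "ry": 0, "rz": 0},
  {"fingers": 1, "tx": -0.031, "ty": 0.13, "tz": -0.004, "rx": 0, "ry": 0, "rz": 0},
  {"fingers": 1, "tx": -0.031, "ty": 0.13, "tz": -0.004, "rx": 0, "ry": 0, "rz": 0},
  {"fingers": 1, "tx": -0.031, "ty": 0.13, "tz": -0.004, "rx": 0, "ry": 0, "rz": 0},
  {"fingers": 1, "tx": -0.031, "ty": 0.13, "tz": -0.004, "rx": 0, "ry": 0, "rz": 0},
  {"fingers": 1, "tx": -0.025, "ty": 0.104, "tz": -0.003, "rx": 0, "ry": 0, "rz": 0},
  {"fingers": 1, "tx": -0.012, "ty": 0.052, "tz": -0.001, "rx": 0, "ry": 0, "rz": 0},
  {"fingers": 1, "tx": 0, "ty": 0, "tz": 0, "rx": 0, "ry": 0, "rz": 0},
])

```text
time_s: 30.25
position: [0.5376, -0.2475, 0.0998]
tool_rot: [-2.618, 0.001, 0.208]
contact_force: [0.1, 0.2, -2.7]
finger_gap: 0.0064
gripper_force: 98.3
```

Run:
```python
from h import *
togo([.5375,-.2469,.0262],Rn.from_euler('xyz',[-2.618,0,.21]).as_matrix())
snap('top','te'); print(green('te'),green('te',lo=(50,60,50)))
a=cv2.imread('pics/te.png'); cv2.imwrite('pics/tec.png',cv2.resize(a[225:375,80:330],(800,480),interpolation=cv2.INTER_CUBIC))
```

```text
shift [0.001 0.145 0.256] turn [-0.      0.     -0.0008] q [-0.66  0.61  1.01  0.35  1.92  0.75] gap 0.0064 F [ 0.1  0.2 -2.7] t 30.25
[[196, 197.7, 292.3], [193, 198.9, 268.3], [192, 204.9, 313.7], [197, 227.6, 317.9], [126, 458.7, 216.8], [87, 472.5, 190.9], [153, 483.6, 228.0], [89, 494.6, 203.9]] [[203, 197.7, 292.3], [202, 198.9, 268.4], [209, 204.9, 313.7], [210, 227.5, 318.0], [1252, 481.6, 207.3]]
```

View pics/tec.png

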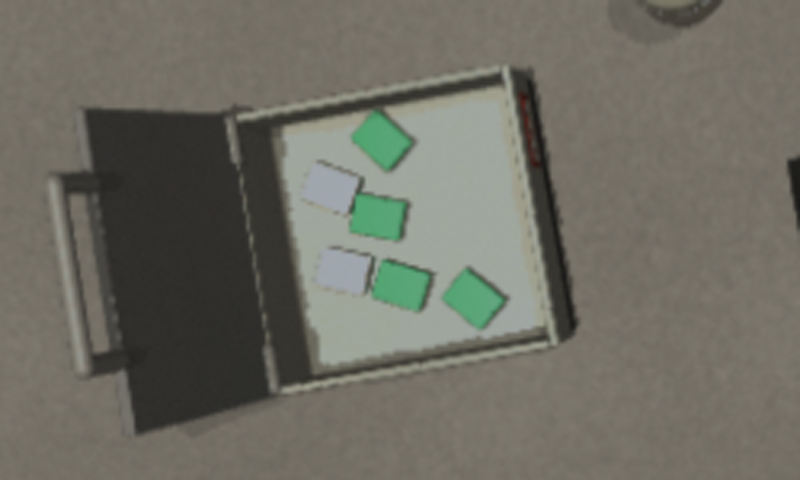

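The view shows all six tablets in the bin: four green ones and two turned over (white, at (330,185) and (343,270)), with the lid leaning open at the left. Lowering the empty tray onto the mat.

Request:
servo_tool([
  {"fingers": 1, "tx": 0, "ty": 0.02, "tz": 0.035, "rx": 0, "ry": 0, "rz": 0},
  {"fingers": 1, "tx": 0, "ty": 0.035, "tz": 0.062, "rx": 0, "ry": 0, "rz": 0},
  {"fingers": 1, "tx": 0, "ty": 0.035, "tz": 0.062, "rx": 0, "ry": 0, "rz": 0},
  {"fingers": 1, "tx": 0, "ty": 0.03, "tz": 0.052, "rx": 0, "ry": 0, "rz": 0},
  {"fingers": 1, "tx": 0, "ty": 0.015, "tz": 0.026, "rx": 0, "ry": 0, "rz": 0},
  {"fingers": 1, "tx": 0, "ty": 0.006, "tz": 0.01, "rx": 0, "ry": 0, "rz": 0},
  {"fingers": 1, "tx": 0, "ty": 0.003, "tz": 0.005, "rx": 0, "ry": 0, "rz": 0},
  {"fingers": 1, "tx": 0, "ty": 0, "tz": 0, "rx": 0, "ry": 0, "rz": 0},
])

```text
time_s: 31.1
position: [0.5383, -0.2463, 0.0289]
tool_rot: [-2.62, -0.001, 0.21]
contact_force: [0.6, -0.6, -2.2]
finger_gap: 0.0065
gripper_force: 98.2
```

Request:
servo_tool([
  {"fingers": 1, "tx": 0, "ty": 0.003, "tz": 0.005, "rx": 0, "ry": 0, "rz": 0},
  {"fingers": 1, "tx": 0, "ty": 0.003, "tz": 0.005, "rx": 0, "ry": 0, "rz": 0},
  {"fingers": 1, "tx": 0, "ty": 0, "tz": 0, "rx": 0, "ry": 0, "rz": 0},
])

```text
time_s: 31.4
position: [0.5381, -0.2462, 0.0256]
tool_rot: [-2.619, -0.0, 0.21]
contact_force: [-0.4, 0.1, -2.9]
finger_gap: 0.0066
gripper_force: 98.3
```

Request:
servo_tool([
  {"fingers": 1, "tx": 0, "ty": 0.002, "tz": 0.0035, "rx": 0, "ry": 0, "rz": 0},
  {"fingers": 1, "tx": 0, "ty": 0.002, "tz": 0.0035, "rx": 0, "ry": 0, "rz": 0},
  {"fingers": 1, "tx": 0, "ty": 0, "tz": 0, "rx": 0, "ry": 0, "rz": 0},
])

```text
time_s: 31.7
position: [0.5382, -0.2463, 0.0252]
tool_rot: [-2.619, -0.001, 0.21]
contact_force: [-2.6, 0.6, 6.0]
finger_gap: 0.0065
gripper_force: 99.6
```

Request:
servo_tool([
  {"fingers": 1, "tx": 0, "ty": -0.002, "tz": -0.0035, "rx": 0, "ry": 0, "rz": 0},
  {"fingers": 0.5, "tx": 0, "ty": 0, "tz": 0, "rx": 0, "ry": 0, "rz": 0},
  {"fingers": 0, "tx": 0, "ty": 0, "tz": 0, "rx": 0, "ry": 0, "rz": 0},
  {"fingers": 0, "tx": 0, "ty": 0, "tz": 0, "rx": 0, "ry": 0, "rz": 0},
  {"fingers": 0, "tx": 0, "ty": 0, "tz": -0.05, "rx": 0, "ry": 0, "rz": 0},
  {"fingers": 0, "tx": 0, "ty": 0, "tz": -0.1, "rx": 0, "ry": 0, "rz": 0},
  {"fingers": 0, "tx": 0, "ty": 0, "tz": -0.15, "rx": 0, "ry": 0, "rz": 0},
  {"fingers": 0, "tx": 0, "ty": 0, "tz": -0.15, "rx": 0, "ry": 0, "rz": 0},
  {"fingers": 0.18, "tx": 0, "ty": -0.08, "tz": -0.15, "rx": -0.03, "ry": 0, "rz": 0},
  {"fingers": 0.18, "tx": 0, "ty": -0.08, "tz": -0.15, "rx": -0.046, "ry": 0, "rz": 0},
  {"fingers": 0.18, "tx": 0, "ty": -0.08, "tz": -0.15, "rx": -0.046, "ry": 0, "rz": 0},
  {"fingers": 0.18, "tx": 0, "ty": -0.08, "tz": -0.15, "rx": -0.0446, "ry": 0, "rz": 0},
  {"fingers": 0.18, "tx": 0, "ty": -0.08, "tz": -0.1, "rx": 0, "ry": 0, "rz": 0.005},
  {"fingers": 0.18, "tx": 0, "ty": 0, "tz": 0, "rx": 0, "ry": 0, "rz": 0},
], newtons=30)

```text
time_s: 33.1
position: [0.5411, -0.2554, 0.3215]
tool_rot: [3.134, -0.01, 0.197]
contact_force: [-0.0, -0.2, 0.1]
finger_gap: 0.0354
gripper_force: 0.0
```

Run:
```python
from h import *
togo([.512,.3775,.37],Rn.from_euler('xyz',[np.pi,0,.195]).as_matrix()); print(tool()[0])
snap('top','tf'); im=cv2.cvtColor(cv2.imread('pics/tf.png'),cv2.COLOR_BGR2HSV)
m=cv2.inRange(im,(20,140,60),(35,255,255));print('yellow rect',cv2.boxPoints(cv2.minAreaRect(np.argwhere(m)[:,::-1].astype(np.float32))).round(1).tolist())
```

```text
shift [ 0.382 -2.504 -0.21 ] turn [ 0.0025 -0.003   0.0005] q [-0.5   0.26  0.94  0.    1.93  0.87] gap 0.0354 F [-0.  -0.2  0.1] t 33.1
[ 0.54114399 -0.25539384  0.32146111]
yellow rect [[432.29998779296875, 280.29998779296875], [450.5, 276.70001220703125], [459.0, 318.79998779296875], [440.70001220703125, 322.5]]
```

Request:
servo_tool([
  {"fingers": 0.18, "tx": 0.012, "ty": -0.08, "tz": -0.03, "rx": 0, "ry": 0, "rz": 0},
  {"fingers": 0.18, "tx": 0.024, "ty": -0.156, "tz": -0.03, "rx": 0, "ry": 0, "rz": 0},
  {"fingers": 0.18, "tx": 0.024, "ty": -0.156, "tz": -0.03, "rx": 0, "ry": 0, "rz": 0},
  {"fingers": 0.18, "tx": 0.024, "ty": -0.156, "tz": -0.03, "rx": 0, "ry": 0, "rz": 0},
  {"fingers": 0.18, "tx": 0.024, "ty": -0.156, "tz": -0.03, "rx": 0, "ry": 0, "rz": 0},
  {"fingers": 0.18, "tx": 0.024, "ty": -0.156, "tz": -0.03, "rx": 0, "ry": 0, "rz": 0},
  {"fingers": 0.18, "tx": 0.024, "ty": -0.156, "tz": -0.03, "rx": 0, "ry": 0, "rz": 0},
  {"fingers": 0.18, "tx": 0.024, "ty": -0.156, "tz": 0, "rx": 0, "ry": 0, "rz": 0},
  {"fingers": 0.18, "tx": 0.024, "ty": -0.156, "tz": 0, "rx": 0, "ry": 0, "rz": 0},
  {"fingers": 0.18, "tx": 0.024, "ty": -0.156, "tz": 0, "rx": 0, "ry": 0, "rz": 0},
  {"fingers": 0.18, "tx": 0.024, "ty": -0.156, "tz": 0, "rx": 0, "ry": 0, "rz": 0},
  {"fingers": 0.18, "tx": 0.024, "ty": -0.156, "tz": 0, "rx": 0, "ry": 0, "rz": 0},
  {"fingers": 0.18, "tx": 0.024, "ty": -0.156, "tz": 0, "rx": 0, "ry": 0, "rz": 0},
  {"fingers": 0.18, "tx": 0.024, "ty": -0.156, "tz": 0, "rx": 0, "ry": 0, "rz": 0},
  {"fingers": 0.18, "tx": 0.024, "ty": -0.156, "tz": 0, "rx": 0, "ry": 0, "rz": 0},
  {"fingers": 0.18, "tx": 0.024, "ty": -0.156, "tz": 0, "rx": 0, "ry": 0, "rz": 0},
  {"fingers": 0.18, "tx": 0.012, "ty": -0.084, "tz": 0, "rx": 0, "ry": 0, "rz": 0},
  {"fingers": 0.18, "tx": 0, "ty": 0, "tz": 0, "rx": 0, "ry": 0, "rz": 0},
  {"fingers": 0.18, "tx": 0, "ty": 0, "tz": 0, "rx": 0, "ry": 0, "rz": 0},
])

```text
time_s: 35.05
position: [0.514, 0.375, 0.364]
tool_rot: [3.14, 0.003, 0.194]
contact_force: [-0.1, -0.4, 0.3]
finger_gap: 0.035
gripper_force: 0.0
```

Run:
```python
from h import *
togo([.512,.3775,.2846],Rn.from_euler('xyz',[np.pi,0,.195]).as_matrix()); print(tool()[0])
snap('wrist','wg'); g=cv2.cvtColor(cv2.imread('pics/wg.png'),cv2.COLOR_BGR2GRAY)
b=np.array([.512+.0,.3785,.3265]);print(w2p('wg',[b+[y*.981,y*.194,0] for y in(-.04,0,.04)]).round(0).tolist())
for v in (180,200,220,240,260,280): print(v,g[v,280:361:3].tolist())
```

```text
shift [-0.005 -0.012  0.318] turn [ 0.0006  0.0008 -0.0003] q [ 0.57  0.44  0.64 -0.    2.07  1.95] gap 0.035 F [-0.1 -0.4  0.3] t 35.05
[0.51404554 0.37504887 0.36400131]
[[315.0, 318.0], [314.0, 258.0], [314.0, 193.0]]
180 [142, 144, 145, 149, 96, 86, 148, 75, 96, 107, 121, 122, 87, 91, 53, 50, 54, 55, 52, 54, 54, 55, 54, 69, 151, 238, 234]
200 [145, 142, 145, 140, 119, 106, 143, 84, 92, 107, 118, 121, 110, 94, 100, 53, 56, 53, 54, 54, 53, 57, 55, 136, 235, 235, 226]
220 [152, 145, 146, 148, 137, 90, 112, 103, 91, 105, 114, 121, 107, 95, 101, 55, 55, 57, 54, 54, 53, 63, 64, 116, 152, 150, 152]
240 [144, 148, 143, 144, 152, 89, 110, 121, 72, 83, 115, 116, 111, 98, 77, 51, 47, 44, 44, 63, 62, 63, 55, 138, 152, 153, 152]
260 [142, 138, 144, 141, 147, 182, 100, 122, 71, 85, 89, 89, 84, 77, 73, 49, 52, 55, 63, 62, 64, 55, 53, 110, 94, 80, 80]
280 [148, 146, 141, 146, 141, 169, 167, 219, 60, 83, 87, 87, 86, 79, 95, 62, 64, 64, 64, 56, 53, 52, 112, 95, 100, 97, 95]
```

Request:
servo_tool([
  {"fingers": 0.18, "tx": -0.004, "ty": -0.014, "tz": 0.06, "rx": 0, "ry": 0, "rz": 0},
  {"fingers": 0.18, "tx": 0, "ty": 0, "tz": 0.08, "rx": 0, "ry": 0, "rz": 0},
  {"fingers": 0.18, "tx": 0, "ty": 0, "tz": 0.08, "rx": 0, "ry": 0, "rz": 0},
  {"fingers": 0.18, "tx": 0, "ty": 0, "tz": 0.06, "rx": 0, "ry": 0, "rz": 0},
  {"fingers": 0.18, "tx": 0, "ty": 0, "tz": 0.038, "rx": 0, "ry": 0, "rz": 0},
  {"fingers": 0.18, "tx": 0, "ty": 0, "tz": 0, "rx": 0, "ry": 0, "rz": 0},
  {"fingers": 0.5, "tx": 0, "ty": 0, "tz": 0, "rx": 0, "ry": 0, "rz": 0},
  {"fingers": 1, "tx": 0, "ty": 0, "tz": 0, "rx": 0, "ry": 0, "rz": 0},
  {"fingers": 1, "tx": 0, "ty": 0, "tz": 0, "rx": 0, "ry": 0, "rz": 0},
  {"fingers": 1, "tx": 0, "ty": 0, "tz": 0, "rx": 0, "ry": 0, "rz": 0},
], newtons=30)

```text
time_s: 36.1
position: [0.5125, 0.3788, 0.2874]
tool_rot: [-3.141, -0.002, 0.194]
contact_force: [-0.3, 1.4, 5.6]
finger_gap: 0.0106
gripper_force: 29.6
```

Request:
servo_tool([
  {"fingers": 1, "tx": 0, "ty": 0.0445, "tz": -0.007, "rx": 0, "ry": 0, "rz": 0},
  {"fingers": 1, "tx": 0, "ty": 0.0896, "tz": -0.007, "rx": 0, "ry": 0, "rz": 0},
  {"fingers": 1, "tx": 0, "ty": 0.09, "tz": 0.002, "rx": 0, "ry": 0, "rz": 0},
  {"fingers": 1, "tx": 0, "ty": 0.0894, "tz": 0.0109, "rx": 0, "ry": 0, "rz": 0},
  {"fingers": 1, "tx": 0, "ty": 0.0878, "tz": 0.0196, "rx": 0, "ry": 0, "rz": 0},
  {"fingers": 1, "tx": 0, "ty": 0.0854, "tz": 0.0284, "rx": 0, "ry": 0, "rz": 0},
  {"fingers": 1, "tx": 0, "ty": 0.0821, "tz": 0.0367, "rx": 0, "ry": 0, "rz": 0},
  {"fingers": 1, "tx": 0, "ty": 0.078, "tz": 0.0447, "rx": 0, "ry": 0, "rz": 0},
  {"fingers": 1, "tx": 0, "ty": 0.0732, "tz": 0.0524, "rx": 0, "ry": 0, "rz": 0},
])

```text
time_s: 37.0
position: [0.548, 0.201, 0.2412]
tool_rot: [3.141, -0.003, 0.194]
contact_force: [5.9, 2.4, 0.2]
finger_gap: 0.0109
gripper_force: 30.5
```

Request:
servo_tool([
  {"fingers": 1, "tx": 0, "ty": 0.0676, "tz": 0.0593, "rx": 0, "ry": 0, "rz": 0},
  {"fingers": 1, "tx": 0, "ty": 0.0613, "tz": 0.0659, "rx": 0, "ry": 0, "rz": 0},
  {"fingers": 1, "tx": 0, "ty": 0.0545, "tz": 0.0716, "rx": 0, "ry": 0, "rz": 0},
  {"fingers": 1, "tx": 0, "ty": 0.0471, "tz": 0.0767, "rx": 0, "ry": 0, "rz": 0},
  {"fingers": 1, "tx": 0, "ty": 0.0392, "tz": 0.081, "rx": 0, "ry": 0, "rz": 0},
  {"fingers": 1, "tx": 0, "ty": 0.0308, "tz": 0.0845, "rx": 0, "ry": 0, "rz": 0},
  {"fingers": 1, "tx": 0, "ty": 0.0223, "tz": 0.0871, "rx": 0, "ry": 0, "rz": 0},
  {"fingers": 1, "tx": 0, "ty": 0.006, "tz": 0.045, "rx": 0, "ry": 0, "rz": 0},
  {"fingers": 1, "tx": 0, "ty": 0, "tz": 0, "rx": 0, "ry": 0, "rz": 0},
])

```text
time_s: 37.9
position: [0.5635, 0.1205, 0.0966]
tool_rot: [3.141, -0.001, 0.194]
contact_force: [4.5, 0.1, -1.1]
finger_gap: 0.0107
gripper_force: 29.9
```

Request:
servo_tool([
  {"fingers": 1, "tx": 0, "ty": 0.006, "tz": 0.045, "rx": 0, "ry": 0, "rz": 0},
  {"fingers": 1, "tx": 0, "ty": 0.003, "tz": 0.03, "rx": 0, "ry": 0, "rz": 0},
  {"fingers": 1, "tx": 0, "ty": 0.001, "tz": 0.02, "rx": 0, "ry": 0, "rz": 0},
  {"fingers": 1, "tx": 0, "ty": 0, "tz": 0.012, "rx": 0, "ry": 0, "rz": 0},
  {"fingers": 1, "tx": 0, "ty": 0, "tz": 0.008, "rx": 0, "ry": 0, "rz": 0},
  {"fingers": 1, "tx": 0, "ty": 0, "tz": 0, "rx": 0, "ry": 0, "rz": 0},
])

```text
time_s: 38.5
position: [0.5638, 0.1186, 0.069]
tool_rot: [3.141, -0.001, 0.194]
contact_force: [5.0, 0.1, -0.8]
finger_gap: 0.0106
gripper_force: 29.5
```

Request:
servo_tool([
  {"fingers": 1, "tx": 0, "ty": 0, "tz": 0.006, "rx": 0, "ry": 0, "rz": 0},
  {"fingers": 1, "tx": 0, "ty": 0, "tz": 0.006, "rx": 0, "ry": 0, "rz": 0},
  {"fingers": 1, "tx": 0, "ty": 0, "tz": 0, "rx": 0, "ry": 0, "rz": 0},
])

```text
time_s: 38.8
position: [0.5639, 0.1185, 0.0681]
tool_rot: [3.141, -0.002, 0.194]
contact_force: [-1.5, -1.1, 8.8]
finger_gap: 0.0106
gripper_force: 30.7
```

Request:
servo_tool([
  {"fingers": 0.6, "tx": 0, "ty": 0, "tz": 0, "rx": 0, "ry": 0, "rz": 0},
  {"fingers": 0.18, "tx": 0, "ty": 0, "tz": 0, "rx": 0, "ry": 0, "rz": 0},
  {"fingers": 0.18, "tx": 0, "ty": 0, "tz": 0, "rx": 0, "ry": 0, "rz": 0},
  {"fingers": 0.18, "tx": 0, "ty": 0, "tz": -0.05, "rx": 0, "ry": 0, "rz": 0},
  {"fingers": 0.18, "tx": 0, "ty": 0, "tz": -0.12, "rx": 0, "ry": 0, "rz": 0},
  {"fingers": 0.18, "tx": 0, "ty": 0, "tz": -0.15, "rx": 0, "ry": 0, "rz": 0},
  {"fingers": 0.18, "tx": 0, "ty": 0, "tz": -0.18, "rx": 0, "ry": 0, "rz": 0},
  {"fingers": 0.18, "tx": 0, "ty": 0.05, "tz": -0.18, "rx": 0, "ry": 0, "rz": 0},
  {"fingers": 0.18, "tx": -0.15, "ty": 0.05, "tz": -0.12, "rx": 0, "ry": 0, "rz": 0},
  {"fingers": 0.18, "tx": -0.15, "ty": 0.05, "tz": 0, "rx": 0, "ry": 0, "rz": 0},
  {"fingers": 0.18, "tx": -0.15, "ty": 0.05, "tz": 0, "rx": 0, "ry": 0, "rz": 0},
  {"fingers": 0.18, "tx": 0, "ty": 0, "tz": 0, "rx": 0, "ry": 0, "rz": 0},
])

```text
time_s: 40.0
position: [0.4599, 0.0465, 0.2679]
tool_rot: [3.14, -0.001, 0.192]
contact_force: [0.6, 0.5, -0.2]
finger_gap: 0.0349
gripper_force: 0.0
```

Run:
```python
from h import *
togo(tool()[0]); snap('top','th'); snap('side','sh')
A=cv2.imread('pics/top0.png').astype(int);B=cv2.imread('pics/th.png').astype(int)
# match bar + lid front edge patch from start in final image
for n,(x0,x1,y0,y1) in {'bar':(246,276,255,318),'bottle':(270,310,190,240),'cup':(350,388,160,200),'basket':(445,515,172,245),'panel':(105,140,258,360)}.items():
    t=A[y0:y1,x0:x1].astype(np.uint8); s=B[y0-12:y1+12,x0-12:x1+12].astype(np.uint8); m=cv2.matchTemplate(s,t,cv2.TM_CCOEFF_NORMED); k=np.unravel_index(m.argmax(),m.shape); print(n,m.max().round(3),'dx',k[1]-12,'dy',k[0]-12)
A=cv2.imread('pics/side0.png');B=cv2.imread('pics/sh.png')
t=A[283:325,280:337];s=B[271:337,268:349];m=cv2.matchTemplate(s,t,cv2.TM_CCOEFF_NORMED);k=np.unravel_index(m.argmax(),m.shape);print('side bar',m.max().round(3),k[1]-12,k[0]-12)
print(green('th'))
```

```text
shift [0. 0. 0.] turn  q [ 0.02 -0.13  1.46 -0.    1.81  1.4 ] gap 0.0349 F [ 0.6  0.5 -0.2] t 40.0
bar 0.943 dx 0 dy 0
bottle 0.999 dx 0 dy 0
cup 0.999 dx 0 dy 0
basket 0.999 dx 0 dy 0
panel 0.993 dx 0 dy 0
side bar 0.181 0 0
[[121, 458.7, 216.8], [75, 471.8, 190.8], [123, 483.0, 227.9], [79, 494.3, 203.9]]
```

```bash
python3 -c "
from rig import r
print(r.hand_in())"
```

```text
the job is handed in; nothing more can be done
None
```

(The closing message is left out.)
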